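Free a captive spring spindle with the forked key

TASK

The wrapping-tape stand has run out. Use the forked key to push the brass collar of its spring spindle in, away from the notched bracket, until the pin is out of its socket, lift that end out and let it rest on top of the bracket; go gently, the pin bends easily, and keep the fingers off the spindle until then. Lay the key back down on the bench, then take the spindle with its empty core out of the stand, lay it in the wooden tray, and leave everything else where it is.

Things in the scene. Friction and masses are not known exactly. Their poses are not given: they have to be found in the camera images.
- tape_stand: Fixed tape stand: dark wooden foot 100 x 168 x 14 mm, steel tear bar 30 mm high along its front edge, two upright white brackets 44 mm wide (x -22 to +22 mm) and 16 mm thick. Origin: centre of the underside; -x is its front, y runs along the spindle from the plain bracket to the notched one, z up.
- socket (a point): Centre of the socket's mouth in the notched bracket's inner face, 64 mm above the bench (stand y = +56 mm). Blind hole towards +y, 11 mm across, 8 mm deep. The spring pin's tip sits in it, resting 2 mm below its centre.
- notch (a point): Bottom of the V notch in the notched bracket's top, 10 mm above the socket and 8 mm behind its inner face; the two points beside it stand 8 mm higher. The freed pin is to rest here, its axis then 3.5 mm above this point.
- bore (a point): Mouth of the bore in the plain bracket's inner face (stand y = -56 mm, z = 64 mm), 12 mm across; this bracket is 83 mm high. The spindle's stub reaches 14 mm into it and can tilt 15 degrees there. With the sprung end up, the stub has to be drawn out along the axis (towards +y) before the spindle can be lifted out.
- spindle: Loose spring spindle with an empty brown paper core, about 0.17 kg. Origin: middle of the core on the axis; +y along the axis to the sprung end (x and z may turn about it). In the stand it lies at y = -20 mm, z = 62 mm of the stand. Core 36 mm across, y -26 to +26 mm; flange 18 mm across at y = -36 mm bears on the plain bracket; stub 8 mm across beyond it.
- barrel_end (a point): End of the spindle's steel barrel (14 mm across), 28 mm from the core's middle. From here the spring pin, 7 mm across, runs 55 mm on, its tip 7 mm deep in the socket. It slides back into the barrel by 8.5 mm to a hard stop against a spring: 4 N at first movement and 0.6 N per mm more, 9.1 N at the stop. Its square tip clears the socket after 7.5 mm. More than 13 N from the key bends it.
- collar_about (a point): Where the outer face of the pin's brass clamp collar (18 mm across, 7 mm wide) would be if clamped in the middle: 55 mm from the core's middle. It really is clamped anywhere up to 10 mm either side, told by no reading: find it by touch. The key pushes on this face towards -y; the gap from it to the notched bracket is 11 to 31 mm.
- fork_key: Loose forked key, 127 mm long, 0.09 kg, lying upright on the flat of its handle. Origin: underside, below the point to grip; x towards the fork, z up. Pale wooden handle x -55 to +22 mm, 18 mm wide (y), 24 mm high. Steel blade 5 mm thick (y) on its middle line, fork 22 mm high at its end.
- fork_slot (a point): Middle of the key's open slot: 61 mm ahead of the key's origin and 12 mm above its underside. Slot 11 mm high, open forwards, between two tines one above the other, each 5.5 mm high and 22 mm long (x = 50 to 72 mm of the key).
- tray: Fixed pale wooden tray 120 x 170 x 26 mm, walls and floor 6 mm, open on top. Origin: centre of the underside, x its short side.
- grey_pen_cup: Grey cup with pens, 76 x 78 x 156 mm, a bystander. Origin: centre of the underside.
- stapler: Green stapler, 36 x 135 x 49 mm, a bystander. Origin: centre of the underside.
- ink_pad: Green tin ink pad, 65 x 96 x 14 mm, a bystander. Origin: centre of the underside.
- stamp: Hand stamp with a red handle, 24 x 36 x 66 mm, a bystander. Origin: centre of the underside.
- washi_red: Roll of red paper tape lying flat, 48 mm across, 15 mm high, a bystander. Origin: centre of the underside.
- washi_green: Roll of green paper tape lying flat, 48 mm across, 15 mm high, a bystander. Origin: centre of the underside.
- eraser: White eraser in a blue sleeve, 21 x 45 x 12 mm, a bystander. Origin: centre of the underside.
There are look-alikes about, which are no part of the job. Of the things that look like the fork_key, the larger one is meant.

How it is judged:
By the outcome, as a careful person would: the job done as asked, in the order asked, and still so for the second after the job is handed in, with the robot touching nothing.
It also fails if it takes over 72 s, if anything falls off the work surface, if the arm or the gripper's body presses on something with over 40 N, if the wrist force passes 120 N, or if a joint passes its speed limit or range.

ROBOT

A 6-joint arm with a two-finger parallel gripper is mounted at the origin on a cart in front of the work surface, level with it; the furniture and walls round the work are solid. World frame = base frame: x ahead of the robot, y to its left, z up, the work surface at z = 0. Lengths are in m, angles in rad, forces in N, time in s.
With the tool pointing down it reaches from about 0.375 to 0.975 m from the base axis. Payload 3.8 kg.
Tool frame: the origin (TCP) lies where the fingers leave the gripper's body, on its centre line; the fingertips stand 73 mm ahead of it and the grasp point (between the pads) lies 54 mm ahead of it; z points along the fingers, y is the line along which they close (so a half turn about z gives the same grasp; the last joint's range is limited). The gripper opens to 85 mm and grips with 20 to 120 N. Pads are 22 mm wide; open, the fingers measure 114 mm over their backs; the gripper's body (76 mm by 85 mm) begins 54 mm behind the grasp point. The pads swing forward as they close: fully open they stand 13 mm farther back than shut.
Start: joints at [-1.348, 0.264, 1.604, -0, 1.274, -0.037], TCP at [0.173, -0.652, 0.304] pointing down, gripper open.
Joint ranges: [-2.63, 2.63], [-0.94, 2.18], [0.31, 2.57], [-1.31, 4.45], [0, 2.66], [-2.55, 2.55]. Speed limits (rad/s): [2.57, 2.57, 3.14, 3.14, 3.14, 3.14].

INTERFACE

Orientations are given as a rotation vector (axis times angle).
In Python, from workcell import read_state, viewer, bot gives the robot as it stands.
- The arm moves only by the tool jog_arm, never from a script. Its argument "increments" is a list that holds one entry, the list of rows, each a list of 7 numbers: the shift along the tool's x, y, z in units of 30 mm (1.0 is 30 mm), then the turn, a rotation vector about the tool's x, y, z in units of 6 degrees (1.0 is 6 degrees), then the opening, from -1 (shut) to 1 (fully open). A call has exactly 5 rows; each row shifts and turns the commanded pose from where the row before left it, along the tool's axes as they then stand; what a row does not reach is not made up. A row lasts 1/12 s, in which the tool goes at most 41.7 mm and 7.16 degrees, less where a joint would pass 70% of its speed; a pose out of reach is approached as far as the arm can. A call is refused whole if a number of a shift passes 1 or a number of a turn 1, either way. A call with a gripper value outside its range is refused whole. The fingers move at their own pace and stop on an object; "force" is the grip in N (left out, the last holds). Time passes only in rows, so rows that do not move let the fingers close, or fill a call up. It gives the time, the measured TCP pose, the force, the opening and the grip force at its end, in the units of the state.
- read_state(): the state, without advancing time (a new reading comes with each control period).
- viewer.read_camera(name): name is "scene" or "top" or "wrist"; returns (picture, depth): 400x640x3 uint8, blue, green, red; 400x640 float32, m along the optical axis (not along the pixel's ray), 0 where there is no reading.
- viewer.camera_params(name): a dict with "fx", "fy", "cx", "cy" (pixels), "k1" (the pictures are not rectified: a ray, as slopes to the right and down, at radius r is drawn at 1 + k1 r^2 times it, then the intrinsics apply), "R" (3x3) and "t" (3): a world point X has camera coordinates R X + t; the wrist camera has in their place "hand_eye" (4x4, takes a point from camera to tool coordinates, whose origin is the TCP and whose axes are the flange's). Camera axes: x right, y down, z forward; pixel columns grow to the right and rows downward; lengths in m; the calibration is good to about 2 mm. A picture is of the moment at which its call begins: read the wrist's pose just before it. camera_params takes no time and is no camera call.
- bot.finish_job(): hands the job in; it is judged then, once.
The state is a dict: "time": time; "q": joint angles; "joint_vel": joint speeds; "joint_torque": joint torques, N m; "tool_pos": TCP position; "tcp_rot": TCP orientation; "wrist_force": force on the tool from outside, world axes, zero at the start; "torque": the same for the moment, N m; "width": opening from 0.0 (shut) to 1.0 (fully open); "grip_force": force on a finger pad.
Only numpy, scipy, OpenCV 4.12 (cv2) and the standard library are available. Lean on these libraries where they do the work, as an engineer would, in place of code of your own. Each camera call takes 0.05 s, during which the arm holds its last target. There are 200 camera calls.

## Working session

There is one attempt and no reset: what is moved stays moved. The work goes in short steps, Python scripts to look and compute and a tool call to move; the robot and the scene stay as the last step left them, time stands still between calls to the robot, and variables do not carry over. Pictures are saved under pics/ and viewed, at most 14 in all, crops included, and the job is handed in when it is done.

Besides the shell and the picture viewer there is one more tool, called after "Request:" as a command line: name --argument value ..., lists and objects as JSON in quotes. jog_arm: Moves the arm, as the interface text tells. Its arguments: {"type":"object","properties":{"increments":{"type":"array","items":{"type":"array","items":{"type":"array","items":{"type":"number"}}}},"force":{"type":"number"}},"required":["increments"]}

```bash
mkdir -p pics
cat > h.py <<'E'
import numpy as np, cv2
from scipy.spatial.transform import Rotation as Ro
from workcell import read_state, viewer, bot
def cam(n):
    s=read_state(); im,d=viewer.read_camera(n); return s,im,d
def pts(n,d,s=None):
    p=viewer.camera_params(n); v,u=np.mgrid[0:d.shape[0],0:d.shape[1]].astype(float)
    a=(u-p['cx'])/p['fx']; b=(v-p['cy'])/p['fy']
    rd=np.hypot(a,b); r=rd.copy()
    for _ in range(8): r=rd/(1+p['k1']*r*r)
    k=np.where(rd>0,r/np.maximum(rd,1e-9),1); C=np.stack([a*k*d,b*k*d,d],-1)
    if n=='wrist':
        H=np.array(p['hand_eye']); C=C@H[:3,:3].T+H[:3,3]
        return C@Ro.from_rotvec(s['tcp_rot']).as_matrix().T+np.array(s['tool_pos'])
    return (C-np.array(p['t']))@np.array(p['R'])
E
python3 - <<'E'
from h import *
for n in ['top','scene']:
    s,im,d=cam(n); cv2.imwrite(f'pics/{n}0.png',im); P=pts(n,d); np.save(f'{n}0.npy',P)
    p=viewer.camera_params(n); print(n,p['fx'],-np.array(p['R']).T@np.array(p['t']),np.array(p['R'])[2])
print(s); print(viewer.camera_params('wrist'))
E
```

```text
top 409.99024098922143 [0.38292176 0.055367   1.14227818] [ 0.17240834 -0.00976307 -0.98497718]
scene 483.9264380988685 [-0.05139635  0.63871968  1.0027436 ] [ 0.49182452 -0.45961487 -0.73950173]
{'time': 0.05, 'q': array([-1.34788614e+00,  2.64765944e-01,  1.60536808e+00,  1.55451495e-05,
        1.27369180e+00, -3.69231013e-02]), 'joint_vel': array([ 1.76686290e-05, -2.09460009e-03, -1.23032031e-03, -1.12560417e-03,
        3.60997093e-04,  1.76260594e-03]), 'joint_torque': array([ 2.19995796e-03, -5.17024183e+01, -3.68842864e+01,  9.87882459e-05,
        7.24255326e-03,  5.28175519e-06]), 'tool_pos': array([ 0.17328314, -0.65179603,  0.30255642]), 'tcp_rot': array([-3.11291227e+00, -4.06702653e-01,  3.02283374e-04]), 'wrist_force': array([ 0.78957598, -0.35436118, -0.22770308]), 'torque': array([0.0186772 , 0.02232881, 0.035562  ]), 'grip_force': 0.0, 'width': 1.002709780770778}
{'fx': 321.8134277786898, 'fy': 321.8134277786898, 'cx': 317.6574015725789, 'cy': 198.9082945163204, 'k1': -0.021031091060105183, 'hand_eye': array([[-5.83819028e-04, -9.64754674e-01, -2.63150297e-01,
         6.72946288e-02],
       [ 9.99999563e-01, -7.55379246e-04,  5.50776064e-04,
         6.42211351e-05],
       [-7.30142055e-04, -2.63149861e-01,  9.64754693e-01,
        -7.03981142e-02],
       [ 0.00000000e+00,  0.00000000e+00,  0.00000000e+00,
         1.00000000e+00]])}
```

View pics/top0.png

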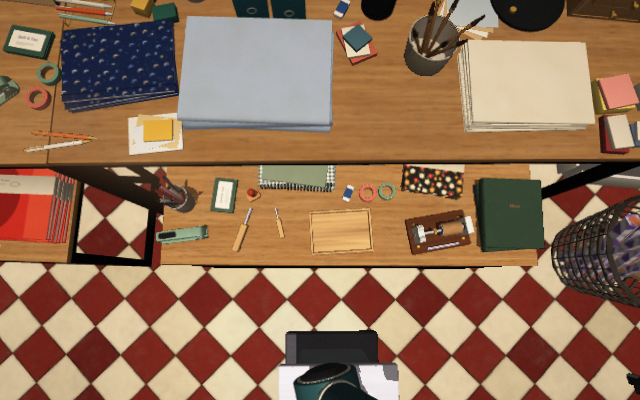

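View pics/scene0.png

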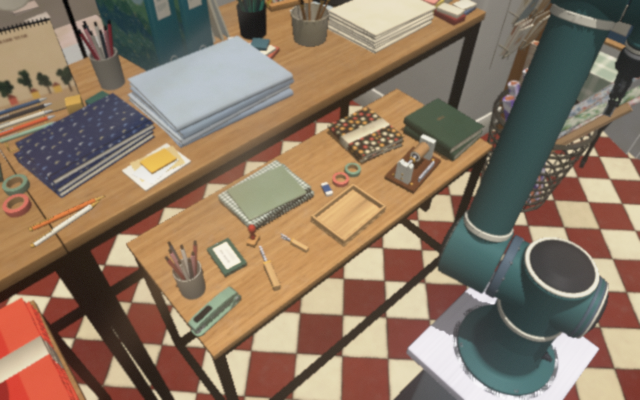

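The top view shows the stand at about (440,232), the tray at (341,231), and two forked keys: A at (242,230), the larger, and B at (280,222), the smaller. A fits the description. I'll confirm it in an enlarged crop.

Run:
```python
from h import *
im=cv2.imread('pics/top0.png'); P=np.load('top0.npy')
a=cv2.resize(im[195:270,215:305],None,fx=6,fy=6,interpolation=cv2.INTER_CUBIC)
b=cv2.resize(im[195:270,395:485],None,fx=6,fy=6,interpolation=cv2.INTER_CUBIC)
cv2.imwrite('pics/crop1.png',np.vstack([a,b])[:, :]) if 0 else cv2.imwrite('pics/crop1.png',cv2.resize(np.hstack([a,b]),(800,333)))
for u,v in [(236,247),(242,230),(250,210),(283,236),(280,222),(276,209),(310,212),(372,209),(373,251),(310,253),(341,231),(405,220),(464,210),(472,245),(412,255),(170,240),(300,163),(300,262),(320,140),(510,215),(430,180),(180,190),(250,195),(440,232),(420,237),(467,227)]:
    print((u,v),P[v,u].round(3))
```

```text
(236, 247) [0.464 0.273 0.024]
(242, 230) [0.511 0.257 0.025]
(250, 210) [0.567 0.238 0.018]
(283, 236) [0.494 0.146 0.018]
(280, 222) [0.533 0.155 0.013]
(276, 209) [0.572 0.167 0.001]
(310, 212) [0.559 0.071 0.026]
(372, 209) [ 0.57  -0.104 -0.   ]
(373, 251) [ 0.451 -0.103  0.001]
(310, 253) [ 0.448  0.072 -0.005]
(341, 231) [ 0.508 -0.015  0.006]
(405, 220) [ 0.536 -0.194  0.01 ]
(464, 210) [ 0.565 -0.367 -0.003]
(472, 245) [ 0.465 -0.382 -0.   ]
(412, 255) [ 0.439 -0.211  0.001]
(170, 240) [0.487 0.461 0.005]
(300, 163) [0.626 0.089 0.281]
(300, 262) [ 0.423  0.1   -0.005]
(320, 140) [0.665 0.045 0.319]
(510, 215) [ 0.541 -0.471  0.054]
(430, 180) [ 0.643 -0.262  0.04 ]
(180, 190) [0.596 0.389 0.155]
(250, 195) [0.602 0.232 0.055]
(440, 232) [ 0.498 -0.279  0.047]
(420, 237) [ 0.482 -0.217  0.075]
(467, 227) [ 0.507 -0.341  0.082]
```

View pics/crop1.png

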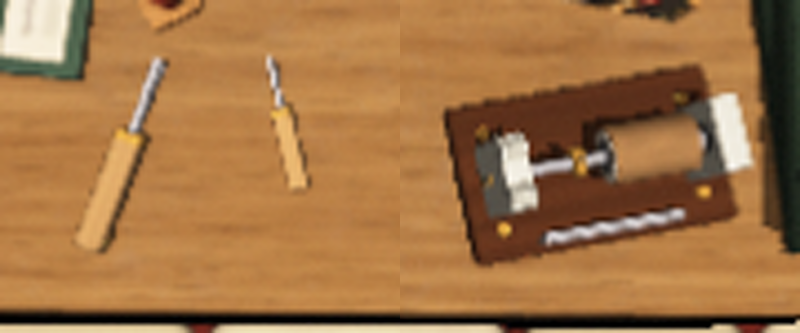

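The crop shows key A (left, handle and fork at scaled pixels (110,190) to (158,62)) clearly larger than B. It lies with the fork towards +x. On the stand, the notched bracket is on the left (world +y side) and the brass collar is at about (580,160). I'll move above the stand to look with the wrist camera.

Request:
jog_arm --increments '[[[0.82,-0.59,0,0,0,0,1],[0.82,-0.59,0,0,0,0,1],[0.82,-0.59,0,0,0,0,1],[0.82,-0.59,0,0,0,0,1],[0.82,-0.59,0,0,0,0,1]]]'

```text
time: 0.52
tool_pos: [0.27, -0.5338, 0.3032]
tcp_rot: [-3.114, -0.406, 0.0]
wrist_force: [-0.2, -0.2, -0.1]
width: 1.001
grip_force: 0.0
```

Request:
jog_arm --increments '[[[0.82,-0.59,0,0,0,0,1],[0.82,-0.59,0,0,0,0,1],[0.82,-0.59,0,0,0,0,1],[0.82,-0.59,0,0,0,0,1],[0.82,-0.59,0,0,0,0,1]]]'

```text
time: 0.93
tool_pos: [0.3662, -0.4166, 0.3034]
tcp_rot: [-3.114, -0.407, 0.001]
wrist_force: [0.1, -0.0, -0.5]
width: 1.003
grip_force: 0.0
```

Request:
jog_arm --increments '[[[0.82,-0.59,0.3,0,0,0,1],[0.82,-0.59,0.3,0,0,0,1],[0.82,-0.59,0.3,0,0,0,1],[0.82,-0.59,0.3,0,0,0.5,1],[0.82,-0.59,0.3,0,0,0,1]]]'

```text
time: 1.35
tool_pos: [0.4633, -0.3004, 0.2581]
tcp_rot: [-3.125, -0.322, 0.001]
wrist_force: [1.2, -1.5, -0.6]
width: 0.998
grip_force: 0.0
```

Run:
```python
from h import *
import time
s,im,d=cam('wrist');s,im,d=cam('wrist'); print(s['tool_pos'],s['tcp_rot'],s['wrist_force'])
P=pts('wrist',d,s); np.save('w1.npy',P); cv2.imwrite('pics/w1.png',im)
```

```text
[ 0.46560328 -0.29644145  0.255995  ] [-3.11913242e+00 -3.26684757e-01 -5.32797287e-04] [ 1.89016565  2.78597686 -1.42842005]
```

View pics/w1.png

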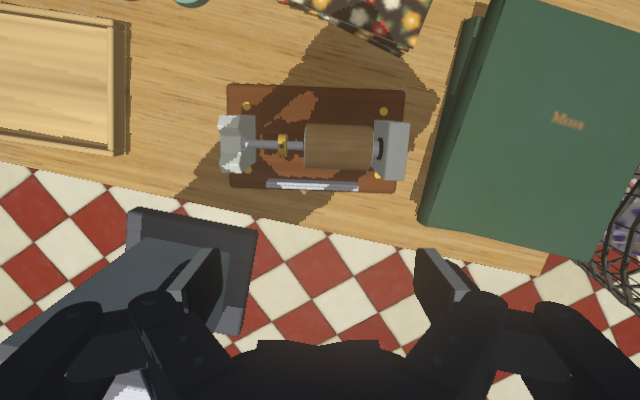

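The wrist view shows the notched bracket at (237,143), the pin from 256 to 305, the collar at (283,145), the core at (338,147) and the plain bracket at (391,150). The foot corners are at about (228,85), (405,91), (395,193) and (229,187).

Run:
```python
from h import *
P=np.load('w1.npy')
def reg(u0,u1,v0,v1,lo,hi):
    R=P[v0:v1,u0:u1].reshape(-1,3); return R[(R[:,2]>lo)&(R[:,2]<hi)]
def rect(n,R):
    (c,sz,a)=cv2.minAreaRect((R[:,:2]*1000).astype(np.float32)); print(n,len(R),np.round(c,1),np.round(sz,1),round(a,1),'medz',np.median(R[:,2]).round(4),'max',R[:,2].max().round(4))
rect('notched',reg(210,265,105,180,.068,.1)); rect('plain',reg(365,420,110,190,.074,.1))
rect('plain_w',reg(365,420,110,190,.04,.1));rect('not_w',reg(210,265,105,180,.04,.1))
rect('core',reg(300,375,115,180,.06,.09)); rect('foot',reg(215,420,75,200,.008,.02))
rect('table',reg(440,520,240,260,-.02,.02)); rect('tearbar',reg(260,365,176,195,.02,.06))
# collar: points along pin
R=P[120:170,275:292]; print('collar top',R[...,2].max())
for u in range(250,312,3):
    col=P[125:165,u]; i=col[:,2].argmax(); print(u,col[i].round(4),end=' ')
T=np.load('top0.npy')
def rt(n,u0,u1,v0,v1,lo,hi):
    R=T[v0:v1,u0:u1].reshape(-1,3); rect(n,R[(R[:,2]>lo)&(R[:,2]<hi)])
print(); rt('tray',305,378,203,258,.015,.04); rt('key',230,256,203,254,.012,.04); rt('handle',228,256,203,254,.021,.04)
```

```text
notched 1296 [ 493.1 -220.1] [43.4 16.6] 9.7 medz 0.0762 max 0.0832
plain 1599 [ 513.4 -338.3] [43.5 32.4] 9.3 medz 0.0831 max 0.0855
plain_w 2156 [ 513.4 -338.3] [43.5 32.4] 9.3 medz 0.0825 max 0.0855
not_w 1828 [ 494.5 -228.4] [43.5 33.5] 9.7 medz 0.0748 max 0.0832
core 3097 [ 507.6 -302.9] [35.6 60.5] 9.0 medz 0.0777 max 0.0826
foot 10579 [ 504.  -283.2] [ 99.6 168.7] 9.7 medz 0.0144 max 0.0198
table 1476 [ 425.1 -486.3] [24.1 91.2] 11.7 medz 0.0005 max 0.0027
tearbar 763 [ 464.1 -290.1] [ 6.4 87.8] 9.8 medz 0.03 max 0.033
collar top 0.32645361035917747
250 [ 0.4954 -0.2338  0.0662] 253 [ 0.4968 -0.2361  0.0666] 256 [ 0.4956 -0.2386  0.0659] 259 [ 0.4953 -0.2411  0.0659] 262 [ 0.499  -0.243   0.0662] 265 [ 0.4987 -0.2455  0.0664] 268 [ 0.4968 -0.2482  0.0661] 271 [ 0.4981 -0.2504  0.0659] 274 [ 0.4986 -0.2527  0.0658] 277 [ 0.4982 -0.256   0.0715] 280 [ 0.5003 -0.258   0.0716] 283 [ 0.5315 -0.2829  0.3265] 286 [ 0.5056 -0.2617  0.0699] 289 [ 0.5315 -0.2829  0.3265] 292 [ 0.5016 -0.2669  0.066 ] 295 [ 0.5315 -0.2829  0.3265] 298 [ 0.5034 -0.2715  0.0666] 301 [ 0.5038 -0.2739  0.066 ] 304 [ 0.4968 -0.2784  0.0798] 307 [ 0.502  -0.2797  0.0813] 310 [ 0.5047 -0.2815  0.0818] 
tray 492 [506.7 -12.6] [120.2 170.3] 3.0 medz 0.0247 max 0.0316
key 266 [521.6 264.1] [134.8  57.5] 1.7 medz 0.0223 max 0.0301
handle 168 [513.4 258.6] [ 18.3 122.5] 71.5 medz 0.0238 max 0.0301
```

Request:
jog_arm --increments '[[[0,-1,0,0,0,1,1],[0,-1,0,0,0,1,1],[0,-1,0,0,0,1,1],[0,-1,0,0,0,1,1],[0,-1,0,0,0,1,1]]]'

```text
time: 1.87
tool_pos: [0.4622, -0.1529, 0.2587]
tcp_rot: [3.101, -0.504, -0.001]
wrist_force: [-0.3, -0.4, -0.7]
width: 0.999
grip_force: 0.0
```

Request:
jog_arm --increments '[[[-0.22,-0.84,0.17,0,0,0,1],[-0.22,-0.84,0.17,0,0,0,1],[-0.22,-0.84,0.17,0,0,0,1],[-0.22,-0.84,0.17,0,0,0,1],[-0.22,-0.84,0.17,0,0,0,1]]]'

```text
time: 2.28
tool_pos: [0.4708, -0.023, 0.2332]
tcp_rot: [3.102, -0.495, 0.0]
wrist_force: [0.7, -0.1, 0.5]
width: 1.003
grip_force: 0.0
```

Request:
jog_arm --increments '[[[-0.22,-0.84,0.17,0,0,0,1],[-0.22,-0.84,0.17,0,0,0,1],[-0.22,-0.84,0.17,0,0,0,1],[-0.22,-0.84,0.17,0,0,0,1],[-0.22,-0.84,0.17,0,0,0,1]]]'

```text
time: 2.7
tool_pos: [0.4788, 0.107, 0.2077]
tcp_rot: [3.102, -0.495, 0.0]
wrist_force: [-0.7, 0.4, 0.1]
width: 1.006
grip_force: 0.0
```

Request:
jog_arm --increments '[[[-0.22,-0.84,0.17,0,0,0,1],[-0.22,-0.84,0.17,0,0,0,1],[-0.22,-0.84,0.17,0,0,0,1],[-0.22,-0.84,0.17,0,0,0,1],[-0.22,-0.84,0.17,0,0,0,1]]]'

```text
time: 3.12
tool_pos: [0.4868, 0.237, 0.1821]
tcp_rot: [3.102, -0.495, 0.0]
wrist_force: [-0.1, -0.1, 0.1]
width: 0.999
grip_force: 0.0
```

Run:
```python
from h import *
for _ in range(4): s,im,d=cam('wrist')
print(s['tool_pos'],s['tcp_rot'],s['wrist_force'],s['q'])
P=pts('wrist',d,s); np.save('w2.npy',P); cv2.imwrite('pics/w2.png',im)
R=P[20:260,180:460].reshape(-1,3); 
for lo,hi in [(.008,.03),(.02,.03)]:
    M=((P[...,2]>lo)&(P[...,2]<hi)).astype(np.uint8); M[300:]=0
    n,l,st,c=cv2.connectedComponentsWithStats(M)
    for i in range(1,n):
        if st[i,4]>150:
            Q=P[l==i]; cc,sz,a=cv2.minAreaRect((Q[:,:2]*1000).astype(np.float32)); print(c[i].round(),st[i,4],np.round(cc,1),np.round(sz,1),round(a,1),np.median(Q[:,2]).round(4))
```

```text
[0.48658253 0.23710548 0.18184804] [ 3.10218701e+00 -4.90375704e-01 -1.34909985e-03] [-0.91765644 -0.12572021 -0.14834659] [ 4.07554677e-01  1.22829061e-01  2.01016301e+00 -3.42088537e-04
  1.00980072e+00  2.29208710e+00]
[157.  68.] 12718 [612.6 314.2] [64.3 96.1] 82.9 0.0148
[271.  35.] 1517 [610.1 231.6] [23.8 35.8] 26.4 0.0144
[553. 110.] 6011 [503.8  33.7] [120.2  80.4] 3.5 0.024
[406. 120.] 1613 [532.6 159.2] [85.2 13. ] 13.5 0.016
[279. 191.] 3044 [514.5 258.3] [ 18.7 125. ] 70.6 0.0237
[ 56. 141.] 1707 [590.8 409.1] [27.1 60.6] 79.9 0.0201
[159. 245.] 157 [494.2 367.5] [12.1 17.9] 29.2 0.0228
[558. 103.] 3828 [503.4  38.9] [120.2  69.5] 3.4 0.0258
[278. 108.] 301 [560.5 241.7] [ 4.8 27.3] 70.1 0.0234
[ 51. 142.] 863 [589.2 407.9] [24.1 59.9] 75.7 0.0252
[279. 208.] 2304 [491.4 266.4] [18. 76.] 70.0 0.024
```

View pics/w2.png

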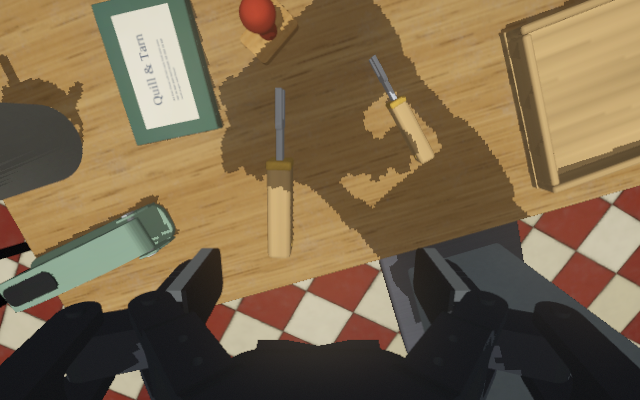

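Handle centre is at (279,208) in the picture; this is key A, and the small look-alike is at (406,120). Origin is about (0.507, 0.261), yaw −20°.

Request:
jog_arm --increments '[[[0.18,-0.49,0.2,0,0,0.34,0],[0.18,-0.49,0.3,0,0,0,0],[0,0,0.5,0,0,0,0],[0,0,0.5,0,0,0,0],[0,0,0.5,0,0,0,0]]]'

```text
time: 3.73
tool_pos: [0.5072, 0.2592, 0.1223]
tcp_rot: [3.093, -0.551, 0.001]
wrist_force: [-0.1, -0.8, -0.6]
width: 0.501
grip_force: 0.0
```

Request:
jog_arm --increments '[[[0,0,0.5,0,0,0,0],[0,0,0.4,0,0,0,0],[0,0,0.4,0,0,0,0],[0,0,0.2,0,0,0,0],[0,0,0,0,0,0,0]]]'

```text
time: 4.15
tool_pos: [0.5057, 0.2596, 0.0758]
tcp_rot: [3.091, -0.55, -0.004]
wrist_force: [-0.9, -0.4, 0.0]
width: 0.497
grip_force: 0.0
```

Run:
```python
from h import *
s=read_state();print(s['tool_pos'],s['tcp_rot'],s['wrist_force'],s['width'],np.degrees(2*np.arctan2(s['tcp_rot'][1],s['tcp_rot'][0])))
```

```text
[0.50565586 0.25956223 0.07580107] [ 3.09114564 -0.55041476 -0.00378602] [-0.94178593 -0.42398213  0.03139937] 0.4970880520961287 -20.192736851287023
```

Request:
jog_arm --increments '[[[0,0,0,0,0,0,-1],[0,0,0,0,0,0,-1],[0,0,0,0,0,0,-1],[0,0,0,0,0,0,-1],[0,0,0,0,0,0,-1]]]' --force 110

```text
time: 4.57
tool_pos: [0.5074, 0.2611, 0.0786]
tcp_rot: [-3.092, 0.549, -0.003]
wrist_force: [-0.1, -0.3, 4.0]
width: 0.182
grip_force: 109.1
```

Request:
jog_arm --increments '[[[0,0,0,0,0,0,-1],[0,0,-0.3,0,0,0,-1],[0,0,-0.6,0,0,0,-1],[0,0,-0.9,0,0,0,-1],[0,0,-0.9,0,0,0,-1]]]'

```text
time: 4.98
tool_pos: [0.5052, 0.2601, 0.1581]
tcp_rot: [3.091, -0.549, -0.005]
wrist_force: [0.1, 0.0, -1.6]
width: 0.183
grip_force: 108.6
```

Run:
```python
from h import *
for _ in range(3): s,im,d=cam('wrist')
print(s['tool_pos'],s['tcp_rot'],s['wrist_force'],s['width'],s['grip_force'])
P=pts('wrist',d,s); Rm=Ro.from_rotvec(s['tcp_rot']).as_matrix(); Q=(P-s['tool_pos'])@Rm
np.save('w3.npy',Q); cv2.imwrite('pics/w3.png',im)
M=((Q[...,2]<.075)&(Q[...,2]>.02)&(Q[...,0]>-.06)&(Q[...,0]<.1)&(abs(Q[...,1])<.02))
x=Q[M]; print(len(x))
for a in np.arange(-.06,.09,.006):
    m=(x[:,0]>=a)&(x[:,0]<a+.006)
    if m.sum()>3: print(round(a,3),m.sum(),np.median(x[m],0).round(4),x[m].min(0).round(4),x[m].max(0).round(4))
```

```text
[0.50945882 0.26211326 0.16374982] [-3.08787769  0.54850676 -0.01181236] [ 1.41481216 -0.62762397 -0.62714776] 0.18196017616160676 108.59356641769409
10476
-0.042 21 [-0.0363 -0.0007  0.0559] [-0.0373 -0.0092  0.0541] [-0.036   0.0083  0.0581]
-0.036 403 [-0.0328 -0.0002  0.0545] [-0.0359 -0.0091  0.0524] [-0.03    0.0088  0.059 ]
-0.03 435 [-0.027  -0.0002  0.0545] [-0.03   -0.0091  0.0529] [-0.024   0.0087  0.0592]
-0.024 442 [-0.021  -0.0006  0.0545] [-0.024  -0.0089  0.0527] [-0.018   0.0085  0.0577]
-0.018 442 [-0.015  -0.0002  0.0545] [-0.018  -0.0088  0.053 ] [-0.012   0.0079  0.0572]
-0.012 634 [-0.0085 -0.0002  0.054 ] [-0.012  -0.0107  0.0207] [-0.006   0.0099  0.0568]
-0.006 815 [-0.003  -0.0006  0.0536] [-0.006  -0.0109  0.0239] [-0.      0.0101  0.0568]
-0.0 820 [ 0.0029 -0.0006  0.0537] [ 0.     -0.0105  0.024 ] [0.006  0.0097 0.0567]
0.006 2177 [0.0099 0.0002 0.0514] [ 0.006  -0.02    0.0201] [0.012  0.02   0.0687]
0.012 1991 [0.0129 0.0006 0.0291] [ 0.012 -0.02   0.02 ] [0.018  0.02   0.0675]
0.018 865 [ 0.0206 -0.0006  0.0582] [ 0.018  -0.0097  0.0521] [0.0239 0.0088 0.0749]
0.024 166 [ 0.0271 -0.0004  0.0595] [ 0.024  -0.0027  0.0579] [0.03   0.002  0.0614]
0.03 159 [ 0.0331 -0.0002  0.0595] [ 0.0301 -0.0027  0.058 ] [0.0358 0.0019 0.0609]
0.036 173 [ 0.039  -0.0006  0.0595] [ 0.036  -0.0027  0.0579] [0.042  0.0019 0.061 ]
0.042 166 [ 0.0454 -0.0006  0.0556] [ 0.0421 -0.003   0.0542] [0.048  0.0019 0.0599]
0.048 199 [ 0.051  -0.0006  0.0554] [ 0.048  -0.0029  0.0537] [0.0539 0.0018 0.0573]
0.054 206 [ 0.057  -0.0006  0.0555] [ 0.0542 -0.0029  0.0538] [0.06   0.0018 0.0572]
0.06 208 [ 0.0631 -0.0005  0.0554] [ 0.0603 -0.0029  0.0534] [0.0659 0.0018 0.0574]
0.066 154 [ 0.0681 -0.0005  0.0552] [ 0.0662 -0.0028  0.0537] [0.0703 0.0017 0.0571]
```

View pics/w3.png

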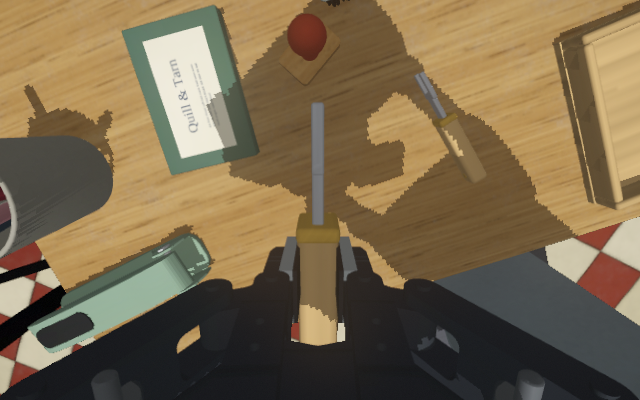

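The key is held straight, with the fork tip at (318,103). Next, carry it to the front of the stand.

Request:
jog_arm --increments '[[[0,1,-0.1,0,0,-0.99,-1],[0,1,-0.1,0,0,-0.99,-1],[0,1,-0.1,0,0,-0.99,-1],[0,1,-0.1,0,0,-0.99,-1],[0,1,-0.1,0,0,-0.99,-1]]]'

```text
time: 5.55
tool_pos: [0.4828, 0.1125, 0.1717]
tcp_rot: [3.13, 0.271, -0.006]
wrist_force: [0.2, -0.7, -0.9]
width: 0.179
grip_force: 108.5
```

Request:
jog_arm --increments '[[[-0.37,0.78,0,0,0,0,-1],[-0.37,0.78,0,0,0,0,-1],[-0.37,0.78,0,0,0,0,-1],[-0.37,0.78,0,0,0,0,-1],[-0.37,0.78,0,0,0,0,-1]]]'

```text
time: 5.97
tool_pos: [0.4481, -0.0118, 0.1719]
tcp_rot: [-3.13, -0.262, 0.005]
wrist_force: [0.3, -0.5, -0.9]
width: 0.181
grip_force: 108.5
```

Request:
jog_arm --increments '[[[-0.37,0.78,0,0,0,0,-1],[-0.37,0.78,0,0,0,0,-1],[-0.37,0.78,0,0,0,0,-1],[-0.37,0.78,0,0,0,0,-1],[-0.37,0.78,0,0,0,0,-1]]]'

```text
time: 6.38
tool_pos: [0.4128, -0.136, 0.172]
tcp_rot: [-3.129, -0.261, 0.004]
wrist_force: [1.0, 1.0, -0.9]
width: 0.177
grip_force: 108.5
```

Request:
jog_arm --increments '[[[-0.37,0.78,0,0,0,0,-1],[-0.37,0.78,0,0,0,0,-1],[-0.37,0.78,0,0,0,0,-1],[-0.37,0.78,0,0,0,0,-1],[-0.37,0.78,0,0,0,0,-1]]]'

```text
time: 6.8
tool_pos: [0.3776, -0.2603, 0.1719]
tcp_rot: [-3.129, -0.261, 0.003]
wrist_force: [0.3, -0.0, -0.4]
width: 0.181
grip_force: 108.5
```

```bash
cat >> h.py <<'E'
YAW=np.radians(9.7); SR=np.array([[np.cos(YAW),-np.sin(YAW),0],[np.sin(YAW),np.cos(YAW),0],[0,0,1]]); S0=np.array([.504,-.2832,0])
def stand(p): return (np.asarray(p)-S0)@SR
def rep():
    s=read_state(); Rm=Ro.from_rotvec(s['tcp_rot']).as_matrix()
    print('t',round(s['time'],2),'TCP stand mm',(stand(s['tool_pos'])*1000).round(1),'yaw',np.degrees(np.arctan2(Rm[1,0],Rm[0,0])).round(2),'tilt',Rm[:,2].round(3),'F stand',(s['wrist_force']@SR).round(1),'w',round(s['width'],3),'g',round(s['grip_force']))
    return s
E
python3 - <<'E'
from h import *
for _ in range(3): s,im,d=cam('wrist'); rep()
P=pts('wrist',d,s); Q=stand(P.reshape(-1,3)).reshape(P.shape); np.save('w4.npy',Q); cv2.imwrite('pics/w4.png',im)
E
```

```text
t 6.85 TCP stand mm [-121.6   40.3  172.4] yaw 9.51 tilt [-0.002 -0.002 -1.   ] F stand [-0.6 -3.2 -0.5] w 0.178 g 109
t 6.9 TCP stand mm [-120.8   42.   172.4] yaw 9.35 tilt [-0.002  0.    -1.   ] F stand [ 0.9  0.9 -0.7] w 0.179 g 109
t 6.95 TCP stand mm [-120.4   43.5  172.2] yaw 9.36 tilt [-0.002  0.002 -1.   ] F stand [ 0.2  0.7 -1.1] w 0.184 g 109
```

View pics/w4.png

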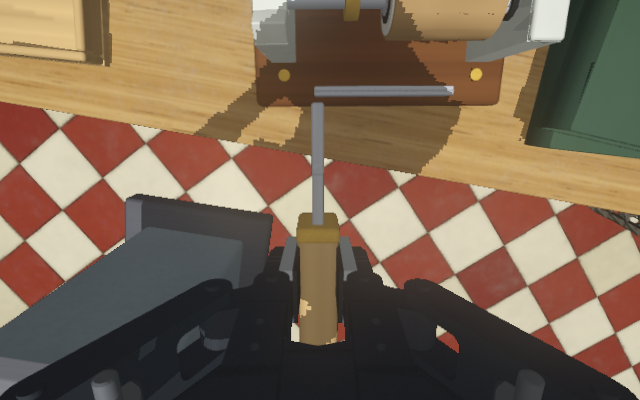

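The fork tip is at (318,103), the bracket's inner face at u≈296 and the collar's near edge at u≈345, so the blade lies well between them.

Run:
```python
from h import *
Q=np.load('w4.npy')*1000
for u in range(286,366,4): print(u,'row4',Q[4,u].round(1),'row9',Q[9,u].round(1))
m=(Q[...,2]>100)&(Q[...,0]<-40)&(Q[...,0]>-80)&(abs(Q[...,1]-42)<10); print('fork y',np.median(Q[m],0),Q[m].min(0),Q[m].max(0))
m=(Q[...,2]>14)&(Q[...,2]<16)&(Q[...,0]>-60); print('foot',Q[m].min(0),Q[m].max(0))
m=(Q[...,2]>26)&(Q[...,2]<34)&(Q[...,0]>-60)&(Q[...,0]<-30); print('bar',Q[m].min(0),Q[m].max(0))
```

```text
286 row4 [-4.2 56.2 72.3] row9 [-6.9 56.1 74.3]
290 row4 [-2.2 54.8 65.3] row9 [-4.  55.  63.6]
294 row4 [-2.1 52.9 64.8] row9 [-3.5 53.1 61.8]
298 row4 [-2.3 50.9 65.5] row9 [-3.7 51.1 62.5]
302 row4 [-2.4 48.9 65.9] row9 [-3.7 49.1 62.4]
306 row4 [-2.  47.  64.2] row9 [ 9.7 48.5 13.8]
310 row4 [-1.9 45.  63.8] row9 [ 9.3 46.  15. ]
314 row4 [-2.2 43.  65. ] row9 [ 9.6 43.4 13.9]
318 row4 [-1.9 41.  63.6] row9 [ 9.3 40.9 14.8]
322 row4 [-2.2 39.  64.8] row9 [ 9.3 38.3 14.7]
326 row4 [-2.3 37.1 65.2] row9 [ 9.4 35.8 14.5]
330 row4 [-2.4 35.1 65.5] row9 [ 9.5 33.2 14.1]
334 row4 [-2.4 33.1 65.3] row9 [ 9.1 30.7 15.4]
338 row4 [-2.4 31.2 65.4] row9 [ 9.3 28.2 14.8]
342 row4 [-1.9 29.1 63.7] row9 [ 9.5 25.6 13.9]
346 row4 [-3.8 27.6 70. ] row9 [-5.6 27.5 69. ]
350 row4 [-3.5 25.6 69.2] row9 [-5.9 25.6 69.7]
354 row4 [-4.2 23.9 71.3] row9 [-6.  23.7 70.2]
358 row4 [-3.9 21.9 70.4] row9 [-5.8 21.7 69.4]
362 row4 [-2.2 19.2 64.5] row9 [ 9.  13.  15.6]
fork y [-53.37747675  41.59952137 242.65731372] [-79.92767574  39.50498294 111.49450165] [-50.5260996   44.35916836 242.65731372]
foot [ -59.33812733 -116.70915665   14.00011203] [ 16.26552223 246.89410762  15.99916329]
bar [ -57.61117528 -107.88512861   26.06069031] [-30.43342156  43.7657283   33.97388143]
```

Request:
jog_arm --increments '[[[0,0.02,0.4,0,0,-0.05,-1],[0,0,0.4,0,0,0,-1],[0,0,0.4,0,0,0,-1],[0,0,0.25,0,0,0,-1],[0,0,0,0,0,0,-1]]]'

```text
time: 7.37
tool_pos: [0.3778, -0.2584, 0.1274]
tcp_rot: [-3.126, -0.271, 0.006]
wrist_force: [-0.1, 0.6, -1.4]
width: 0.176
grip_force: 108.5
```

Request:
jog_arm --increments '[[[0,0,0,0,0,0,-1],[0,0,0,0,0,0,-1],[0,0,0,0,0,0,-1],[0,0,0,0,0,0,-1],[0,0,0,0,0,0,-1]]]'

```text
time: 7.78
tool_pos: [0.3797, -0.2608, 0.1305]
tcp_rot: [3.129, 0.27, 0.001]
wrist_force: [-0.2, -0.2, -0.9]
width: 0.181
grip_force: 108.5
```

Run:
```python
from h import *
for _ in range(4): cam('wrist'); rep()
```

```text
t 7.83 TCP stand mm [-118.8   43.   130.4] yaw 9.84 tilt [ 0.001 -0.001 -1.   ] F stand [ 0.1  0.5 -0.4] w 0.18 g 109
t 7.88 TCP stand mm [-118.9   43.1  130.3] yaw 9.84 tilt [ 0.001 -0.    -1.   ] F stand [-0.4 -0.1 -0.4] w 0.176 g 109
t 7.93 TCP stand mm [-119.    43.2  130.2] yaw 9.84 tilt [ 0.001 -0.    -1.   ] F stand [ 0.4 -0.  -2.1] w 0.182 g 109
t 7.98 TCP stand mm [-119.    43.2  130.1] yaw 9.84 tilt [ 0. -0. -1.] F stand [-1.  -0.1 -0.9] w 0.182 g 109
```

Request:
jog_arm --increments '[[[0.2,0,0.05,0,0,0,-1],[0.3,0,0,0,0,0,-1],[0.3,0,0,0,0,0,-1],[0.3,0,0,0,0,0,-1],[0.2,0,0,0,0,0,-1]]]'

```text
time: 8.4
tool_pos: [0.4195, -0.2538, 0.1286]
tcp_rot: [3.13, 0.27, 0.001]
wrist_force: [0.1, 0.1, -0.3]
width: 0.183
grip_force: 108.5
```

Run:
```python
from h import *
for _ in range(3): cam('wrist'); rep()
```

```text
t 8.45 TCP stand mm [-77.7  43.1 128.7] yaw 9.89 tilt [ 0.002 -0.001 -1.   ] F stand [ 1.6 -0.1 -0.7] w 0.179 g 109
t 8.5 TCP stand mm [-78.5  43.2 128.6] yaw 9.92 tilt [ 0.001 -0.    -1.   ] F stand [ 0.3 -0.3 -0.7] w 0.181 g 109
t 8.55 TCP stand mm [-79.3  43.5 128.4] yaw 9.92 tilt [-0. -0. -1.] F stand [ 0.  -0.5 -1.1] w 0.179 g 109
```

Request:
jog_arm --increments '[[[0.1,0,0,0,0,0,-1],[0.2,0,0,0,0,0,-1],[0.2,0,0,0,0,0,-1],[0.14,0,0,0,0,0,-1],[0,0,0,0,0,0,-1]]]'

```text
time: 8.97
tool_pos: [0.4378, -0.2507, 0.1286]
tcp_rot: [3.129, 0.27, 0.002]
wrist_force: [0.8, -0.0, -0.5]
width: 0.182
grip_force: 108.5
```

Run:
```python
from h import *
for _ in range(4): s,im,d=cam('wrist'); rep()
P=pts('wrist',d,s); Rm=Ro.from_rotvec(s['tcp_rot']).as_matrix(); np.save('w5.npy',stand(P.reshape(-1,3)).reshape(P.shape))
cv2.imwrite('pics/w5.png',cv2.resize(im[60:240,200:460],None,fx=3,fy=3,interpolation=cv2.INTER_CUBIC))
```

```text
t 9.02 TCP stand mm [-60.3  43.3 128.5] yaw 9.87 tilt [ 0. -0. -1.] F stand [-0.1 -0.4 -1.1] w 0.18 g 109
t 9.07 TCP stand mm [-60.7  43.5 128.4] yaw 9.87 tilt [-0.  0. -1.] F stand [ 0.5 -0.1 -0.8] w 0.182 g 109
t 9.12 TCP stand mm [-60.9  43.6 128.3] yaw 9.86 tilt [-0.  0. -1.] F stand [-0.9  0.6 -0.4] w 0.182 g 109
t 9.17 TCP stand mm [-61.   43.6 128.3] yaw 9.85 tilt [-0.  0. -1.] F stand [-0.4 -0.1 -1.5] w 0.182 g 109
```

View pics/w5.png

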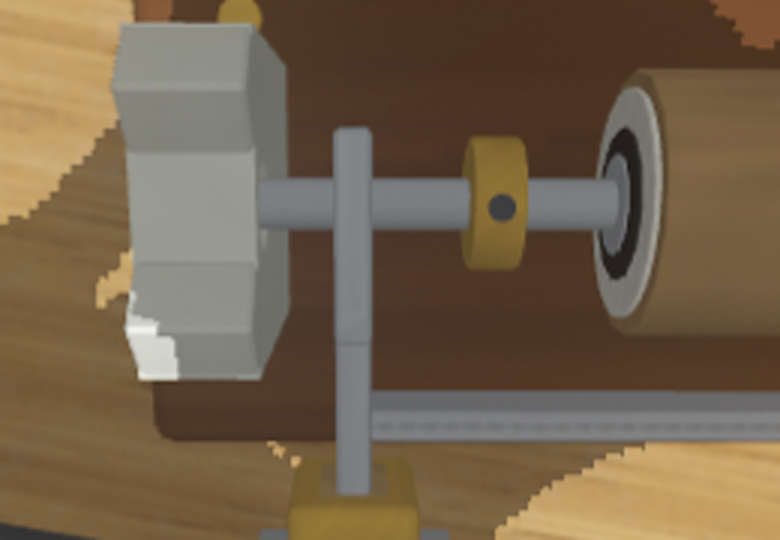

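The fork straddles the pin (tip at (352,130)), with the blade face at u≈371 and the collar face at u≈465, so about 13 mm of gap. Feel for the collar gently.

Request:
jog_arm --increments '[[[0,0.1,0,0,0,0,-1],[0,0.1,0,0,0,0,-1],[0,0.08,0,0,0,0,-1],[0,0.05,0,0,0,0,-1],[0,0,0,0,0,0,-1]]]'

```text
time: 9.58
tool_pos: [0.4385, -0.2609, 0.1285]
tcp_rot: [3.13, 0.269, 0.0]
wrist_force: [0.3, 0.6, -0.9]
width: 0.183
grip_force: 108.5
```

Run:
```python
from h import *
for _ in range(5): cam('wrist'); rep()
```

```text
t 9.63 TCP stand mm [-60.9  33.3 128.4] yaw 9.82 tilt [ 0. -0. -1.] F stand [-0.3 -0.1 -1. ] w 0.182 g 109
t 9.68 TCP stand mm [-60.9  33.4 128.4] yaw 9.82 tilt [-0.  0. -1.] F stand [-0.3  0.4 -1.1] w 0.183 g 109
t 9.73 TCP stand mm [-60.9  33.6 128.3] yaw 9.83 tilt [-0.  0. -1.] F stand [-0.1  1.3 -1.4] w 0.18 g 109
t 9.78 TCP stand mm [-60.9  33.6 128.3] yaw 9.84 tilt [-0.  0. -1.] F stand [-0.8 -0.3 -1.5] w 0.181 g 109
t 9.83 TCP stand mm [-60.9  33.7 128.3] yaw 9.85 tilt [-0.  0. -1.] F stand [-0.   0.5 -0.7] w 0.185 g 109
```

Request:
jog_arm --increments '[[[0,0.02,0,0,0,0,-1],[0,0.02,0,0,0,0,-1],[0,0,0,0,0,0,-1],[0,0,0,0,0,0,-1],[0,0,0,0,0,0,-1]]]'

```text
time: 10.25
tool_pos: [0.4386, -0.2615, 0.1284]
tcp_rot: [-3.13, -0.27, 0.0]
wrist_force: [0.5, 0.7, -1.1]
width: 0.181
grip_force: 108.5
```

Run:
```python
from h import *
for _ in range(5): cam('wrist'); rep()
```

```text
t 10.3 TCP stand mm [-60.8  32.4 128.4] yaw 9.85 tilt [-0.  0. -1.] F stand [-0.9 -0.2 -0.9] w 0.184 g 109
t 10.35 TCP stand mm [-60.9  32.4 128.4] yaw 9.84 tilt [-0.  0. -1.] F stand [ 0.5 -0.  -0.6] w 0.179 g 109
t 10.4 TCP stand mm [-60.8  32.4 128.4] yaw 9.85 tilt [-0.  0. -1.] F stand [ 0.8  0.9 -0.8] w 0.181 g 109
t 10.45 TCP stand mm [-60.8  32.4 128.4] yaw 9.85 tilt [-0.  0. -1.] F stand [-0.8  0.9 -1. ] w 0.177 g 109
t 10.5 TCP stand mm [-60.8  32.4 128.4] yaw 9.85 tilt [ 0. -0. -1.] F stand [ 0.8 -0.3 -1.1] w 0.18 g 109
```

Request:
jog_arm --increments '[[[0,0.03,0,0,0,0,-1],[0,0,0,0,0,0,-1],[0,0,0,0,0,0,-1],[0,0,0,0,0,0,-1],[0,0,0,0,0,0,-1]]]'

```text
time: 10.92
tool_pos: [0.4387, -0.2624, 0.1284]
tcp_rot: [-3.13, -0.27, 0.0]
wrist_force: [-0.1, 0.8, -0.9]
width: 0.181
grip_force: 108.5
```

Run:
```python
from h import *
for _ in range(3): cam('wrist'); rep()
```

```text
t 10.97 TCP stand mm [-60.8  31.5 128.4] yaw 9.85 tilt [ 0. -0. -1.] F stand [-0.3  0.4 -0.8] w 0.182 g 109
t 11.02 TCP stand mm [-60.8  31.5 128.4] yaw 9.85 tilt [-0.  0. -1.] F stand [ 0.2 -0.4 -1.5] w 0.185 g 109
t 11.07 TCP stand mm [-60.8  31.5 128.4] yaw 9.85 tilt [-0. -0. -1.] F stand [-0.1 -0.5 -1.6] w 0.181 g 109
```

Request:
jog_arm --increments '[[[0,0.03,0,0,0,0,-1],[0,0,0,0,0,0,-1],[0,0,0,0,0,0,-1],[0,0,0,0,0,0,-1],[0,0,0,0,0,0,-1]]]'

```text
time: 11.48
tool_pos: [0.4389, -0.2633, 0.1284]
tcp_rot: [-3.13, -0.27, 0.0]
wrist_force: [0.6, -0.5, -0.8]
width: 0.181
grip_force: 108.5
```

Run:
```python
from h import *
for _ in range(3): cam('wrist'); rep()
```

```text
t 11.53 TCP stand mm [-60.8  30.6 128.4] yaw 9.84 tilt [ 0.  0. -1.] F stand [ 0.6  0.  -1.3] w 0.181 g 109
t 11.58 TCP stand mm [-60.8  30.6 128.4] yaw 9.85 tilt [-0.  0. -1.] F stand [-0.5 -0.5 -1. ] w 0.183 g 109
t 11.63 TCP stand mm [-60.8  30.6 128.4] yaw 9.85 tilt [-0.  0. -1.] F stand [-1.7  0.2 -0.7] w 0.182 g 108
```

Request:
jog_arm --increments '[[[0,0.03,0,0,0,0,-1],[0,0,0,0,0,0,-1],[0,0,0,0,0,0,-1],[0,0,0,0,0,0,-1],[0,0,0,0,0,0,-1]]]'

```text
time: 12.05
tool_pos: [0.4389, -0.264, 0.1283]
tcp_rot: [-3.13, -0.27, 0.0]
wrist_force: [0.1, 1.7, -1.1]
width: 0.175
grip_force: 108.6
```

Run:
```python
from h import *
for _ in range(3): cam('wrist'); rep()
```

```text
t 12.1 TCP stand mm [-60.9  29.9 128.3] yaw 9.85 tilt [-0.  0. -1.] F stand [-0.4  2.2 -0.6] w 0.182 g 109
t 12.15 TCP stand mm [-60.9  29.9 128.3] yaw 9.85 tilt [-0.  0. -1.] F stand [ 0.7  1.8 -0.6] w 0.181 g 109
t 12.2 TCP stand mm [-60.9  29.9 128.3] yaw 9.85 tilt [-0.  0. -1.] F stand [-0.6  2.  -0.2] w 0.179 g 109
```

Contact at about y=30. Continue in small steps.

Request:
jog_arm --increments '[[[0,0.03,0,0,0,0,-1],[0,0,0,0,0,0,-1],[0,0,0,0,0,0,-1],[0,0,0,0,0,0,-1],[0,0,0,0,0,0,-1]]]'

```text
time: 12.62
tool_pos: [0.4389, -0.2647, 0.1282]
tcp_rot: [-3.129, -0.27, 0.001]
wrist_force: [-0.4, 5.1, 0.2]
width: 0.179
grip_force: 108.7
```

Run:
```python
from h import *
for _ in range(3): cam('wrist'); rep()
```

```text
t 12.67 TCP stand mm [-61.   29.2 128.2] yaw 9.85 tilt [-0.001  0.001 -1.   ] F stand [0.3 5.9 0.9] w 0.183 g 109
t 12.72 TCP stand mm [-61.   29.1 128.2] yaw 9.85 tilt [-0.001  0.001 -1.   ] F stand [1.3 5.1 0. ] w 0.179 g 109
t 12.77 TCP stand mm [-61.   29.1 128.2] yaw 9.85 tilt [-0.001  0.    -1.   ] F stand [0.  5.  0.3] w 0.18 g 109
```

Request:
jog_arm --increments '[[[0,0.03,0,0,0,0,-1],[0,0,0,0,0,0,-1],[0,0,0,0,0,0,-1],[0,0,0,0,0,0,-1],[0,0,0,0,0,0,-1]]]'

```text
time: 13.18
tool_pos: [0.4392, -0.2658, 0.1282]
tcp_rot: [-3.13, -0.27, 0.001]
wrist_force: [-0.8, 4.7, 0.4]
width: 0.185
grip_force: 108.7
```

Run:
```python
from h import *
for _ in range(3): cam('wrist'); rep()
```

```text
t 13.23 TCP stand mm [-61.   28.1 128.2] yaw 9.85 tilt [-0.  0. -1.] F stand [ 0.3  4.7 -0.2] w 0.182 g 109
t 13.28 TCP stand mm [-61.   28.1 128.2] yaw 9.85 tilt [-0.  0. -1.] F stand [-1.   5.2  0.6] w 0.177 g 109
t 13.33 TCP stand mm [-61.   28.1 128.2] yaw 9.85 tilt [-0.  0. -1.] F stand [-0.5  5.1  0.1] w 0.182 g 109
```

Request:
jog_arm --increments '[[[0,0.03,0,0,0,0,-1],[0,0,0,0,0,0,-1],[0,0,0,0,0,0,-1],[0,0,0,0,0,0,-1],[0,0,0,0,0,0,-1]]]'

```text
time: 13.75
tool_pos: [0.4393, -0.2666, 0.1282]
tcp_rot: [-3.129, -0.27, 0.001]
wrist_force: [-0.6, 4.5, 0.5]
width: 0.186
grip_force: 108.7
```

Run:
```python
from h import *
for _ in range(4): cam('wrist'); rep()
```

```text
t 13.8 TCP stand mm [-61.   27.3 128.2] yaw 9.85 tilt [-0.001  0.001 -1.   ] F stand [ 0.2  5.5 -0.1] w 0.18 g 109
t 13.85 TCP stand mm [-61.   27.3 128.2] yaw 9.85 tilt [-0.001  0.001 -1.   ] F stand [-0.1  5.4 -0. ] w 0.176 g 109
t 13.9 TCP stand mm [-61.   27.3 128.2] yaw 9.85 tilt [-0.001  0.001 -1.   ] F stand [0.5 4.6 0.6] w 0.183 g 109
t 13.95 TCP stand mm [-61.   27.3 128.2] yaw 9.85 tilt [-0.001  0.001 -1.   ] F stand [ 0.6  5.8 -0.2] w 0.176 g 109
```

Request:
jog_arm --increments '[[[0,0.03,0,0,0,0,-1],[0,0.03,0,0,0,0,-1],[0,0.03,0,0,0,0,-1],[0,0,0,0,0,0,-1],[0,0,0,0,0,0,-1]]]'

```text
time: 14.37
tool_pos: [0.4396, -0.2689, 0.1281]
tcp_rot: [-3.129, -0.27, 0.001]
wrist_force: [-0.4, 5.6, 0.5]
width: 0.183
grip_force: 108.8
```

Run:
```python
from h import *
for _ in range(3): cam('wrist'); rep()
```

```text
t 14.42 TCP stand mm [-61.1  24.9 128.1] yaw 9.85 tilt [-0.001  0.001 -1.   ] F stand [0.3 7.1 0.4] w 0.182 g 109
t 14.47 TCP stand mm [-61.1  24.9 128.1] yaw 9.85 tilt [-0.001  0.001 -1.   ] F stand [0.  7.  0.5] w 0.182 g 109
t 14.52 TCP stand mm [-61.1  24.9 128.1] yaw 9.85 tilt [-0.001  0.001 -1.   ] F stand [0.1 6.5 1.1] w 0.181 g 109
```

Request:
jog_arm --increments '[[[0,0.03,0,0,0,0,-1],[0,0.03,0,0,0,0,-1],[0,0,0,0,0,0,-1],[0,0,0,0,0,0,-1],[0,0,0,0,0,0,-1]]]'

```text
time: 14.93
tool_pos: [0.4398, -0.2705, 0.128]
tcp_rot: [-3.128, -0.27, 0.002]
wrist_force: [-1.5, 7.0, 0.6]
width: 0.182
grip_force: 108.9
```

Run:
```python
from h import *
F=[]
for _ in range(5): cam('wrist'); F.append(rep()['wrist_force'])
print('mean',np.mean(F,0)@SR)
```

```text
t 14.98 TCP stand mm [-61.1  23.4 128. ] yaw 9.86 tilt [-0.001  0.002 -1.   ] F stand [0.3 7.5 1.1] w 0.181 g 109
t 15.03 TCP stand mm [-61.1  23.4 128. ] yaw 9.86 tilt [-0.001  0.002 -1.   ] F stand [0.2 7.2 0.6] w 0.188 g 109
t 15.08 TCP stand mm [-61.1  23.4 128. ] yaw 9.86 tilt [-0.001  0.002 -1.   ] F stand [0.5 7.5 1. ] w 0.181 g 109
t 15.13 TCP stand mm [-61.1  23.4 128. ] yaw 9.86 tilt [-0.001  0.002 -1.   ] F stand [ 0.5  6.9 -0.1] w 0.181 g 109
t 15.18 TCP stand mm [-61.1  23.4 128. ] yaw 9.86 tilt [-0.001  0.002 -1.   ] F stand [0.9 7.3 0.7] w 0.184 g 109
mean [0.48057942 7.26546132 0.65091821]
```

Request:
jog_arm --increments '[[[0,0.03,0,0,0,0,-1],[0,0.03,0,0,0,0,-1],[0,0,0,0,0,0,-1],[0,0,0,0,0,0,-1],[0,0,0,0,0,0,-1]]]'

```text
time: 15.6
tool_pos: [0.4396, -0.2717, 0.1275]
tcp_rot: [-3.127, -0.27, 0.004]
wrist_force: [-0.8, 7.6, -0.8]
width: 0.184
grip_force: 108.8
```

Run:
```python
from h import *
F=[]
for _ in range(5): cam('wrist'); F.append(read_state()['wrist_force'])
rep();print('mean',np.mean(F,0)@SR)
```

```text
t 15.85 TCP stand mm [-61.5  22.2 127.4] yaw 9.87 tilt [-0.003  0.003 -1.   ] F stand [-0.1  8.1 -0.9] w 0.183 g 109
mean [ 0.38463439  7.85924306 -0.50061678]
```

Request:
jog_arm --increments '[[[0,0.02,0,0,0,0,-1],[0,0,0,0,0,0,-1],[0,0,0,0,0,0,-1],[0,0,0,0,0,0,-1],[0,0,0,0,0,0,-1]]]'

```text
time: 16.27
tool_pos: [0.4397, -0.2722, 0.1274]
tcp_rot: [-3.127, -0.27, 0.004]
wrist_force: [-0.8, 7.6, -1.0]
width: 0.183
grip_force: 108.8
```

Run:
```python
from h import *
F=[]
for _ in range(5): s,im,d=cam('wrist'); F.append(read_state()['wrist_force'])
rep();print('mean',np.mean(F,0)@SR)
cv2.imwrite('pics/w6.png',cv2.resize(im[60:240,200:460],None,fx=3,fy=3,interpolation=cv2.INTER_CUBIC))
```

```text
t 16.52 TCP stand mm [-61.5  21.7 127.4] yaw 9.87 tilt [-0.003  0.003 -1.   ] F stand [-0.8  8.7 -0.1] w 0.18 g 109
mean [-0.14007399  8.44735845 -0.5187926 ]
```

Request:
jog_arm --increments '[[[0,0.02,0,0,0,0,-1],[0,0,0,0,0,0,-1],[0,0,0,0,0,0,-1],[0,0,0,0,0,0,-1],[0,0,0,0,0,0,-1]]]'

```text
time: 16.93
tool_pos: [0.4397, -0.2727, 0.1274]
tcp_rot: [-3.126, -0.27, 0.004]
wrist_force: [-0.9, 8.0, -0.4]
width: 0.185
grip_force: 108.8
```

Run:
```python
from h import *
F=[]
for _ in range(6): s,im,d=cam('wrist'); F.append(read_state()['wrist_force'])
rep();print('mean',np.mean(F,0)@SR)
cv2.imwrite('pics/w6.png',cv2.resize(im[60:240,200:460],None,fx=3,fy=3,interpolation=cv2.INTER_CUBIC))
```

```text
t 17.23 TCP stand mm [-61.6  21.2 127.4] yaw 9.87 tilt [-0.003  0.003 -1.   ] F stand [0.2 9.  0.1] w 0.18 g 109
mean [ 0.4186358   8.80688212 -0.64295749]
```

View pics/w6.png

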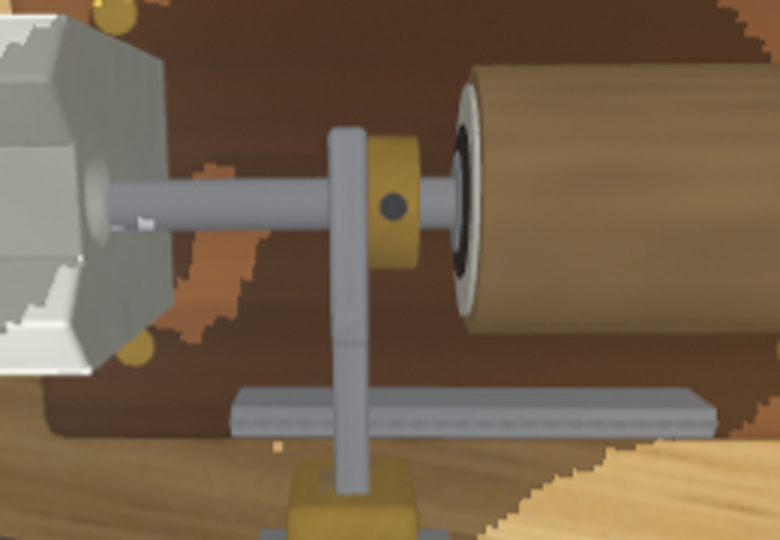

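The tip (110,200) is right at the socket's mouth. A little further for margin.

Request:
jog_arm --increments '[[[0,0.015,0,0,0,0,-1],[0,0,0,0,0,0,-1],[0,0,0,0,0,0,-1],[0,0,0,0,0,0,-1],[0,0,0,0,0,0,-1]]]'

```text
time: 17.65
tool_pos: [0.4398, -0.2731, 0.1273]
tcp_rot: [-3.126, -0.27, 0.004]
wrist_force: [-1.4, 8.0, -1.2]
width: 0.182
grip_force: 108.8
```

Run:
```python
from h import *
F=[]
for _ in range(6): s,im,d=cam('wrist'); F.append(read_state()['wrist_force'])
rep();print('mean',np.mean(F,0)@SR)
P=stand(pts('wrist',d,s).reshape(-1,3)).reshape(400,640,3)*1000
# tip/pin profile: top-of-pin line
for r in [126,128,130]:
  print(r,[(u,P[r,u].round(1).tolist()) for u in range(226,262,4)])
```

```text
t 17.95 TCP stand mm [-61.6  20.8 127.3] yaw 9.88 tilt [-0.003  0.003 -1.   ] F stand [0.4 8.7 0.6] w 0.182 g 109
mean [ 0.4318066   8.82345497 -0.32018546]
126 [(226, [0.1, 56.2, 71.8]), (230, [-0.5, 57.9, 59.7]), (234, [-0.6, 56.7, 57.7]), (238, [-0.3, 53.4, 64.5]), (242, [-0.4, 52.2, 62.7]), (246, [-0.3, 50.3, 63.8]), (250, [-0.3, 48.4, 64.8]), (254, [-0.3, 46.8, 64.7]), (258, [-0.3, 45.4, 63.6])]
128 [(226, [-0.6, 55.8, 73.2]), (230, [-1.3, 57.9, 59.8]), (234, [-1.4, 56.9, 57.3]), (238, [-1.1, 53.7, 63.5]), (242, [-1.2, 52.3, 62.2]), (246, [-1.1, 50.3, 64.0]), (250, [-1.1, 48.6, 64.2]), (254, [-1.1, 46.9, 64.3]), (258, [-1.1, 45.5, 63.5])]
130 [(226, [-1.4, 56.0, 72.9]), (230, [-2.1, 58.0, 59.9]), (234, [-2.2, 56.6, 58.8]), (238, [-1.9, 53.8, 63.2]), (242, [-1.9, 52.2, 63.0]), (246, [-1.9, 50.4, 63.4]), (250, [-1.9, 48.7, 63.7]), (254, [-1.9, 47.1, 63.6]), (258, [-1.9, 45.4, 64.3])]
```

The tip is out (y≈55 against the face at 56). Lift in steps, easing +y to keep the force down.

Request:
jog_arm --increments '[[[0,0,-0.04,0,0,0,-1],[0,0,-0.04,0,0,0,-1],[0,0,-0.04,0,0,0,-1],[0,0,-0.04,0,0,0,-1],[0,0,0,0,0,0,-1]]]'

```text
time: 18.37
tool_pos: [0.4393, -0.2728, 0.1316]
tcp_rot: [-3.125, -0.27, 0.006]
wrist_force: [-1.9, 8.2, -3.7]
width: 0.18
grip_force: 108.2
```

```bash
cat >> h.py <<'E'
def mean(n=4):
    F=[]
    for _ in range(n): s,im,d=cam('wrist'); F.append(read_state()['wrist_force'])
    rep(); print('mean',(np.mean(F,0)@SR).round(2)); P=stand(pts('wrist',d,s).reshape(-1,3)).reshape(400,640,3)*1000
    return im,P
E
python3 - <<'E'
from h import *
mean()
E
```

```text
t 18.57 TCP stand mm [-62.2  21.3 131.4] yaw 9.87 tilt [-0.004  0.004 -1.   ] F stand [ 0.1  8.2 -2.9] w 0.181 g 108
mean [ 0.62  8.4  -3.6 ]
```

Request:
jog_arm --increments '[[[0,0,-0.04,0,0,0,-1],[0,-0.01,-0.04,0,0,0,-1],[0,0,-0.04,0,0,0,-1],[0,0,0,0,0,0,-1],[0,0,0,0,0,0,-1]]]'

```text
time: 18.98
tool_pos: [0.439, -0.2723, 0.1349]
tcp_rot: [-3.125, -0.27, 0.007]
wrist_force: [-0.9, 9.1, -4.1]
width: 0.179
grip_force: 108.2
```

Run:
```python
from h import *
im,P=mean()
for r in [124,128]:
  print(r,[(u,P[r,u].round(1).tolist()) for u in range(214,262,4)])
```

```text
t 19.18 TCP stand mm [-62.3  21.7 134.9] yaw 9.87 tilt [-0.005  0.005 -1.   ] F stand [ 0.7  8.3 -3.3] w 0.177 g 108
mean [ 0.38  8.42 -3.38]
124 [(214, [-0.1, 63.1, 75.0]), (218, [-0.2, 61.9, 73.7]), (222, [-0.2, 60.2, 74.1]), (226, [-0.2, 58.8, 73.1]), (230, [-0.2, 56.9, 74.3]), (234, [-0.3, 56.3, 70.4]), (238, [-0.2, 54.2, 72.3]), (242, [-0.2, 52.6, 72.1]), (246, [-0.2, 50.8, 73.2]), (250, [-0.1, 48.8, 74.8]), (254, [-0.2, 47.6, 73.1]), (258, [-0.2, 46.2, 72.1])]
128 [(214, [-1.7, 63.4, 74.4]), (218, [-1.7, 61.5, 75.3]), (222, [-1.7, 60.4, 73.6]), (226, [-1.6, 58.2, 75.8]), (230, [-1.7, 57.0, 74.5]), (234, [-1.9, 56.2, 71.4]), (238, [-1.7, 53.6, 75.3]), (242, [-1.8, 52.6, 72.7]), (246, [-1.8, 50.8, 73.3]), (250, [-1.7, 49.1, 74.1]), (254, [-1.7, 47.6, 73.6]), (258, [-1.8, 46.1, 73.0])]
```

Request:
jog_arm --increments '[[[0,0,-0.04,0,0,0,-1],[0,0,-0.04,0,0,0,-1],[0,0,-0.04,0,0,0,-1],[0,0,0,0,0,0,-1],[0,0,0,0,0,0,-1]]]'

```text
time: 19.6
tool_pos: [0.439, -0.2723, 0.1385]
tcp_rot: [-3.125, -0.27, 0.007]
wrist_force: [-1.0, 8.6, -3.3]
width: 0.176
grip_force: 108.3
```

Run:
```python
from h import *
mean(3)
```

```text
t 19.75 TCP stand mm [-62.3  21.7 138.5] yaw 9.88 tilt [-0.005  0.005 -1.   ] F stand [ 0.7  9.6 -3.7] w 0.183 g 108
mean [ 0.43  9.14 -3.47]
```

Request:
jog_arm --increments '[[[0,0,-0.04,0,0,0,-1],[0,0,-0.04,0,0,0,-1],[0,0,-0.04,0,0,0,-1],[0,0,0,0,0,0,-1],[0,0,0,0,0,0,-1]]]'

```text
time: 20.17
tool_pos: [0.439, -0.2723, 0.1422]
tcp_rot: [-3.125, -0.27, 0.007]
wrist_force: [-1.4, 9.0, -2.9]
width: 0.178
grip_force: 108.3
```

Run:
```python
from h import *
im,P=mean()
for r in [124,128]:
  print(r,[(u,P[r,u].round(1).tolist()) for u in range(206,270,4)])
cv2.imwrite('pics/w7.png',cv2.resize(im[60:240,180:440],None,fx=3,fy=3,interpolation=cv2.INTER_CUBIC))
```

```text
t 20.37 TCP stand mm [-62.3  21.7 142.1] yaw 9.87 tilt [-0.005  0.005 -1.   ] F stand [ 0.5  9.4 -3.2] w 0.179 g 108
mean [-0.27  9.12 -3.2 ]
124 [(206, [-0.4, 69.2, 74.0]), (210, [-0.5, 67.6, 73.7]), (214, [-0.5, 65.9, 73.6]), (218, [-0.4, 64.1, 74.0]), (222, [-0.4, 62.3, 74.4]), (226, [-0.5, 60.9, 73.6]), (230, [-0.4, 58.8, 75.0]), (234, [-0.5, 57.5, 73.4]), (238, [-0.1, 53.4, 83.2]), (242, [-0.1, 51.9, 83.1]), (246, [-0.1, 50.4, 82.5]), (250, [-0.2, 49.2, 81.0]), (254, [-0.1, 47.4, 81.7]), (258, [-0.1, 45.9, 81.1]), (262, [-0.1, 44.3, 81.3]), (266, [-0.2, 42.9, 80.4])]
128 [(206, [-2.0, 68.9, 75.2]), (210, [-2.1, 67.6, 74.0]), (214, [-2.1, 65.8, 74.6]), (218, [-2.1, 64.2, 74.1]), (222, [-2.1, 62.6, 73.7]), (226, [-2.0, 60.6, 75.0]), (230, [-2.1, 59.2, 74.0]), (234, [-2.1, 57.3, 74.5]), (238, [-1.6, 53.3, 84.0]), (242, [-1.6, 51.9, 83.4]), (246, [-1.6, 50.4, 83.1]), (250, [-1.6, 48.6, 83.9]), (254, [-1.6, 47.3, 82.7]), (258, [-1.6, 45.7, 82.8]), (262, [-1.6, 44.1, 83.2]), (266, [-1.6, 42.5, 82.7])]
```

Pin tip top is at z≈83.5, clear over the notch. Release along +y, then lower it into the notch.

Request:
jog_arm --increments '[[[0,-0.06,0,0,0,0,-1],[0,-0.08,0,0,0,0,-1],[0,-0.08,0,0,0,0,-1],[0,-0.08,0,0,0,0,-1],[0,0,0,0,0,0,-1]]]'

```text
time: 20.78
tool_pos: [0.4383, -0.2646, 0.1429]
tcp_rot: [-3.128, -0.27, 0.003]
wrist_force: [-1.4, 5.9, -3.3]
width: 0.179
grip_force: 108.4
```

Run:
```python
from h import *
im,P=mean()
for r in [124,128]:
  print(r,[(u,P[r,u].round(1).tolist()) for u in range(206,270,6)])
```

```text
t 20.98 TCP stand mm [-61.3  28.8 143.4] yaw 9.85 tilt [-0.001  0.001 -1.   ] F stand [-0.8  5.1 -3.1] w 0.181 g 108
mean [-0.49  5.08 -2.57]
124 [(206, [-2.2, 101.8, -0.6]), (212, [-2.2, 97.4, 0.9]), (218, [0.7, 71.0, 74.9]), (224, [0.7, 68.4, 75.1]), (230, [0.7, 66.0, 74.6]), (236, [0.7, 63.5, 74.6]), (242, [1.0, 58.7, 84.4]), (248, [1.0, 56.4, 84.2]), (254, [1.0, 54.3, 82.8]), (260, [1.0, 51.8, 83.2]), (266, [1.0, 49.6, 82.5])]
128 [(206, [-4.8, 102.0, -0.6]), (212, [-4.7, 97.7, 0.6]), (218, [-1.0, 71.1, 75.0]), (224, [-1.0, 68.8, 74.2]), (230, [-1.0, 66.4, 73.7]), (236, [-0.9, 63.3, 75.6]), (242, [-0.5, 58.8, 84.5]), (248, [-0.5, 56.3, 84.9]), (254, [-0.5, 54.1, 84.2]), (260, [-0.5, 51.8, 83.6]), (266, [-0.5, 49.4, 83.7])]
```

Request:
jog_arm --increments '[[[0,0,0.03,0,0,0,-1],[0,-0.04,0.03,0,0,0,-1],[0,0,0,0,0,0,-1],[0,0,0,0,0,0,-1],[0,0,0,0,0,0,-1]]]'

```text
time: 21.4
tool_pos: [0.439, -0.2644, 0.1421]
tcp_rot: [-3.13, -0.27, 0.0]
wrist_force: [-0.9, 5.3, -2.8]
width: 0.181
grip_force: 108.5
```

Run:
```python
from h import *
im,P=mean()
for r in [120,124,128]:
  print(r,[(u,P[r,u].round(1).tolist()) for u in range(206,270,6)])
cv2.imwrite('pics/w8.png',cv2.resize(im[60:240,200:460],None,fx=3,fy=3,interpolation=cv2.INTER_CUBIC))
```

```text
t 21.6 TCP stand mm [-60.8  29.5 142.2] yaw 9.84 tilt [ 0. -0. -1.] F stand [-0.5  5.6 -2.1] w 0.182 g 108
mean [-0.45  4.71 -2.38]
120 [(206, [1.1, 101.2, 0.6]), (212, [1.0, 97.7, -0.5]), (218, [3.0, 71.0, 75.3]), (224, [2.9, 68.9, 73.8]), (230, [2.9, 66.2, 74.6]), (236, [2.9, 64.1, 72.9]), (242, [3.1, 59.8, 80.6]), (248, [3.1, 57.5, 80.0]), (254, [6.5, 29.7, 212.6]), (260, [3.0, 52.8, 79.2]), (266, [3.1, 50.4, 79.3])]
124 [(206, [-1.5, 101.5, 0.2]), (212, [-1.5, 97.7, 0.1]), (218, [1.3, 71.1, 75.4]), (224, [1.3, 68.9, 74.2]), (230, [1.3, 66.4, 74.1]), (236, [1.3, 63.7, 75.0]), (242, [1.6, 59.2, 83.4]), (248, [1.6, 57.1, 82.5]), (254, [1.6, 54.6, 82.8]), (260, [1.6, 52.3, 82.4]), (266, [1.6, 50.0, 82.4])]
128 [(206, [-4.0, 101.7, 0.5]), (212, [-4.0, 98.1, -0.5]), (218, [-0.4, 71.7, 73.8]), (224, [-0.3, 68.9, 74.8]), (230, [-0.3, 66.3, 75.0]), (236, [-0.3, 63.9, 74.5]), (242, [0.2, 59.0, 84.8]), (248, [0.1, 57.1, 82.7]), (254, [0.1, 54.6, 83.1]), (260, [0.0, 52.4, 82.2]), (266, [0.1, 50.0, 82.7])]
```

View pics/w8.png

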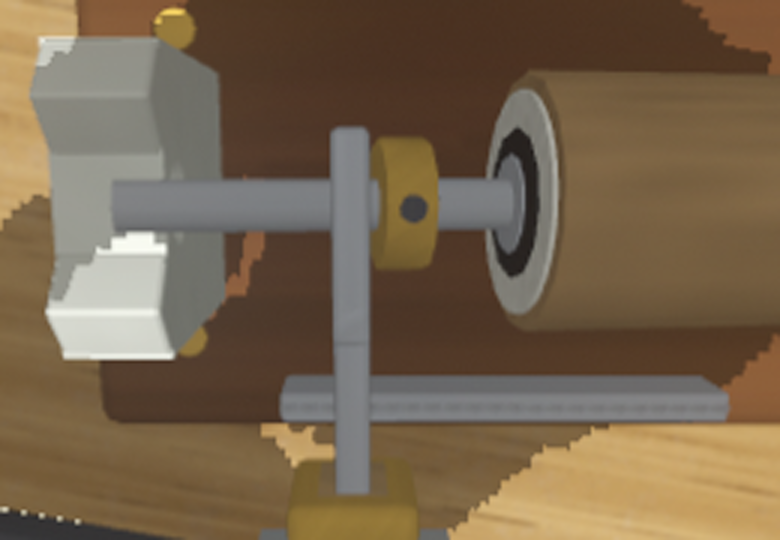

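The pin (112–330, 205) lies over the notch, with the key's lower tine still carrying it. Ease off further and lower.

Request:
jog_arm --increments '[[[0,-0.04,0,0,0,0,-1],[0,-0.03,0.03,0,0,0,-1],[0,0,0.03,0,0,0,-1],[0,0,0.03,0,0,0,-1],[0,0,0,0,0,0,-1]]]'

```text
time: 22.02
tool_pos: [0.4393, -0.2629, 0.14]
tcp_rot: [3.128, 0.269, 0.002]
wrist_force: [0.1, 1.0, -0.1]
width: 0.181
grip_force: 108.7
```

Run:
```python
from h import *
im,P=mean()
for r in [124,128]:
  print(r,[(u,P[r,u].round(1).tolist()) for u in range(206,300,6)])
```

```text
t 22.22 TCP stand mm [-60.5  31.  139.8] yaw 9.84 tilt [ 0.001 -0.001 -1.   ] F stand [ 0.7  1.7 -0.2] w 0.179 g 109
mean [ 0.35  1.28 -0.16]
124 [(206, [-0.8, 102.0, 0.3]), (212, [-0.8, 98.1, 0.5]), (218, [1.9, 71.9, 75.0]), (224, [1.9, 69.6, 74.4]), (230, [1.8, 67.1, 74.3]), (236, [1.8, 64.6, 74.4]), (242, [2.1, 60.4, 82.1]), (248, [2.1, 58.3, 80.8]), (254, [2.1, 56.0, 80.5]), (260, [2.0, 53.8, 79.8]), (266, [2.0, 51.4, 80.0]), (272, [2.1, 48.9, 80.4]), (278, [2.0, 46.8, 78.8]), (284, [2.0, 44.4, 78.2]), (290, [2.0, 42.0, 78.8]), (296, [2.0, 39.7, 77.6])]
128 [(206, [-3.3, 102.1, 0.6]), (212, [-3.3, 98.3, 0.5]), (218, [0.3, 72.0, 75.0]), (224, [0.2, 69.8, 73.9]), (230, [0.3, 67.0, 75.2]), (236, [0.2, 65.0, 73.4]), (242, [0.6, 60.5, 81.9]), (248, [0.6, 58.3, 81.4]), (254, [0.5, 56.1, 80.5]), (260, [0.5, 53.7, 80.4]), (266, [0.5, 51.4, 80.3]), (272, [0.5, 49.1, 79.5]), (278, [0.5, 46.7, 79.6]), (284, [0.5, 44.4, 79.1]), (290, [0.5, 41.9, 80.2]), (296, [0.5, 39.6, 79.4])]
```

Request:
jog_arm --increments '[[[0,-0.05,-0.02,0,0,0,-1],[0,-0.05,0,0,0,0,-1],[0,0,0,0,0,0,-1],[0,0,0,0,0,0,-1],[0,0,0,0,0,0,-1]]]'

```text
time: 22.63
tool_pos: [0.4382, -0.2594, 0.1401]
tcp_rot: [3.13, 0.27, 0.0]
wrist_force: [1.1, 0.4, -0.5]
width: 0.18
grip_force: 108.7
```

Run:
```python
from h import *
im,P=mean()
for r in [124]:
  print(r,[(u,P[r,u].round(1).tolist()) for u in range(230,300,6)])
```

```text
t 22.83 TCP stand mm [-60.9  34.6 140.1] yaw 9.85 tilt [ 0. -0. -1.] F stand [-0.3 -0.7 -1. ] w 0.179 g 109
mean [-0.03  0.07 -1.11]
124 [(230, [1.3, 70.9, 74.2]), (236, [1.3, 68.3, 74.7]), (242, [1.3, 65.8, 74.7]), (248, [1.6, 61.9, 81.3]), (254, [1.6, 59.5, 81.6]), (260, [1.6, 57.2, 81.3]), (266, [1.5, 55.1, 80.0]), (272, [1.6, 52.6, 80.8]), (278, [1.6, 50.3, 80.3]), (284, [1.6, 48.0, 80.1]), (290, [1.5, 45.7, 79.0]), (296, [1.5, 43.2, 79.6])]
```

Freed: no force left. Withdraw the key.

Request:
jog_arm --increments '[[[-0.1,0,0,0,0,0,-1],[-0.25,0,0,0,0,0,-1],[-0.4,0,0,0,0,0,-1],[-0.6,0,0,0,0,0,-1],[-0.6,0,0,0,0,0,-1]]]'

```text
time: 23.25
tool_pos: [0.3791, -0.2693, 0.1399]
tcp_rot: [-3.13, -0.271, 0.001]
wrist_force: [-0.7, -0.2, -1.5]
width: 0.181
grip_force: 108.8
```

Run:
```python
from h import *
im,P=mean(3)
cv2.imwrite('pics/w9.png',im)
for r in range(0,40,6):
  print(r,[P[r,u].round(0).tolist() for u in range(250,330,10)])
s,im,d=cam('top'); Q=stand(pts('top',d).reshape(-1,3)).reshape(400,640,3)*1000
m=(abs(Q[...,0])<5)&(abs(Q[...,1])<75); q=Q[m]; q=q[q[:,1].argsort()]
for a in range(-70,76,6):
  k=q[(q[:,1]>=a)&(q[:,1]<a+6)]; print(a,k[:,2].max().round(1) if len(k) else None,end='; ')
```

```text
t 23.4 TCP stand mm [-121.1   34.9  139.8] yaw 9.73 tilt [-0.001  0.001 -1.   ] F stand [ 0.6  0.5 -1.1] w 0.18 g 109
mean [-0.65  0.97 -1.09]
0 [[-17.0, 60.0, 81.0], [-16.0, 57.0, 79.0], [-10.0, 56.0, 58.0], [3.0, 56.0, 15.0], [3.0, 51.0, 15.0], [3.0, 45.0, 13.0], [3.0, 40.0, 15.0], [3.0, 34.0, 15.0]]
6 [[-18.0, 60.0, 80.0], [-18.0, 57.0, 79.0], [-12.0, 56.0, 58.0], [-0.0, 56.0, 15.0], [0.0, 51.0, 14.0], [-0.0, 45.0, 15.0], [-0.0, 40.0, 15.0], [-0.0, 34.0, 15.0]]
12 [[-20.0, 61.0, 77.0], [-20.0, 57.0, 77.0], [-15.0, 56.0, 58.0], [-3.0, 56.0, 14.0], [-3.0, 51.0, 16.0], [-3.0, 45.0, 14.0], [-3.0, 40.0, 14.0], [-3.0, 34.0, 15.0]]
18 [[-22.0, 61.0, 76.0], [-21.0, 57.0, 76.0], [-17.0, 56.0, 58.0], [-6.0, 56.0, 16.0], [-6.0, 51.0, 15.0], [-6.0, 45.0, 14.0], [-6.0, 40.0, 15.0], [-6.0, 34.0, 15.0]]
24 [[-22.0, 62.0, 72.0], [-22.0, 58.0, 71.0], [-19.0, 56.0, 58.0], [-9.0, 56.0, 16.0], [-9.0, 51.0, 15.0], [-9.0, 45.0, 14.0], [-9.0, 40.0, 14.0], [-9.0, 34.0, 15.0]]
30 [[-23.0, 64.0, 62.0], [-22.0, 60.0, 61.0], [-21.0, 56.0, 57.0], [-13.0, 56.0, 19.0], [-12.0, 51.0, 14.0], [-12.0, 45.0, 15.0], [-12.0, 40.0, 14.0], [-12.0, 34.0, 13.0]]
36 [[-22.0, 67.0, 49.0], [-22.0, 62.0, 48.0], [-22.0, 57.0, 49.0], [-16.0, 56.0, 18.0], [-15.0, 51.0, 15.0], [-15.0, 45.0, 15.0], [-15.0, 40.0, 14.0], [-15.0, 34.0, 15.0]]
-70 85.5; -64 85.9; -58 85.0; -52 82.2; -46 84.5; -40 84.5; -34 85.3; -28 87.1; -22 86.2; -16 88.7; -10 91.7; -4 90.8; 2 88.1; 8 76.5; 14 79.1; 20 83.5; 26 81.6; 32 79.4; 38 80.4; 44 80.7; 50 80.9; 56 81.7; 62 80.8; 68 76.0; 74 16.2;
```

Pin still rests in the notch (top z≈81 over the bracket). Take the key back to its place.

Request:
jog_arm --increments '[[[0,0,-0.4,0,0,0,-1],[0,0,-0.6,0,0,0,-1],[0,0,-0.5,0,0,0,-1],[0.1,-0.8,0,0,0,0,-1],[0.1,-0.8,0,0,0,0,-1]]]'

```text
time: 23.87
tool_pos: [0.3802, -0.222, 0.1871]
tcp_rot: [3.127, 0.266, 0.006]
wrist_force: [0.5, -0.1, -0.8]
width: 0.18
grip_force: 108.8
```

Request:
jog_arm --increments '[[[0.4,-0.8,0,0,0,0,-1],[0.4,-0.8,0,0,0,0,-1],[0.4,-0.8,0,0,0,0,-1],[0.4,-0.8,0,0,0,0,-1],[0.4,-0.8,0,0,0,0,-1]]]'

```text
time: 24.28
tool_pos: [0.4178, -0.0911, 0.1856]
tcp_rot: [3.13, 0.27, 0.002]
wrist_force: [-0.1, -0.4, -1.0]
width: 0.177
grip_force: 108.8
```

Request:
jog_arm --increments '[[[0.4,-0.8,0,0,0,0,-1],[0.4,-0.8,0,0,0,0,-1],[0.4,-0.8,0,0,0,0,-1],[0.4,-0.8,0,0,0,0,-1],[0.4,-0.8,0,0,0,0,-1]]]'

```text
time: 24.7
tool_pos: [0.4563, 0.0378, 0.1855]
tcp_rot: [-3.13, -0.27, -0.002]
wrist_force: [1.2, -0.3, -0.7]
width: 0.179
grip_force: 108.8
```

Request:
jog_arm --increments '[[[0.4,-0.8,0,0,0,0,-1],[0.4,-0.8,0,0,0,0,-1],[0.4,-0.8,0,0,0,0,-1],[0,-0.9,0,0,0,0.99,-1],[0,-0.9,0,0,0,0.99,-1]]]'

```text
time: 25.12
tool_pos: [0.4727, 0.1686, 0.1854]
tcp_rot: [-3.14, 0.063, -0.001]
wrist_force: [0.3, -0.8, -0.8]
width: 0.188
grip_force: 108.8
```

Request:
jog_arm --increments '[[[0,-0.9,0,0,0,0.99,-1],[0,-0.9,0,0,0,0.99,-1],[0,-0.9,0,0,0,0.99,-1],[0,0,0,0,0,0,-1],[0,0,0,0,0,0,-1]]]'

```text
time: 25.53
tool_pos: [0.4838, 0.2484, 0.1853]
tcp_rot: [-3.095, 0.536, -0.001]
wrist_force: [-0.2, -0.2, -0.5]
width: 0.18
grip_force: 108.7
```

Run:
```python
from h import *
for _ in range(2): cam('wrist')
s=rep(); Rm=Ro.from_rotvec(s['tcp_rot']).as_matrix(); print(s['tool_pos'],'shift mm',(Rm.T@(np.array([.5075,.261,.081])-s['tool_pos'])*1000).round(1))
```

```text
t 25.63 TCP stand mm [ 68.7 525.7 184.8] yaw -19.75 tilt [-0.001 -0.001 -1.   ] F stand [ 0.6  0.1 -1.9] w 0.181 g 109
[0.48319069 0.24652418 0.1848239 ] shift mm [ 18.  -21.9 103.8]
```

Request:
jog_arm --increments '[[[0.3,-0.37,0.2,0,0,0,-1],[0.3,-0.36,0.6,0,0,0,-1],[0,0,0.8,0,0,0,-1],[0,0,0.8,0,0,0,-1],[0,0,0.6,0,0,0,-1]]]'

```text
time: 26.05
tool_pos: [0.5072, 0.2595, 0.0933]
tcp_rot: [3.093, -0.542, -0.002]
wrist_force: [-0.3, 0.9, -1.0]
width: 0.178
grip_force: 108.7
```

Request:
jog_arm --increments '[[[0,0,0.25,0,0,0,-1],[0,0,0.15,0,0,0,-1],[0,0,0,0,0,0,-1],[0,0,0,0,0,0,-1],[0,0,0,0,0,0,-1]]]'

```text
time: 26.47
tool_pos: [0.5088, 0.2613, 0.0846]
tcp_rot: [-3.093, 0.542, -0.003]
wrist_force: [0.5, 0.3, -1.0]
width: 0.181
grip_force: 108.7
```

Run:
```python
from h import *
for _ in range(3): cam('wrist')
s=rep(); print(s['tool_pos'])
```

```text
t 26.62 TCP stand mm [ 96.2 536.   84.4] yaw -19.85 tilt [ 0.002  0.001 -1.   ] F stand [ 0.3 -0.2 -0.6] w 0.18 g 109
[0.5085219  0.26138934 0.08439935]
```

Request:
jog_arm --increments '[[[0,0,0.06,0,0,0,-1],[0,0,0.06,0,0,0,-1],[0,0,0.06,0,0,0,-1],[0,0,0,0,0,0,-1],[0,0,0,0,0,0,-1]]]'

```text
time: 27.03
tool_pos: [0.5079, 0.2613, 0.0786]
tcp_rot: [-3.094, 0.541, -0.0]
wrist_force: [-1.5, -0.5, 5.7]
width: 0.184
grip_force: 109.8
```

Run:
```python
from h import *
for _ in range(2): cam('wrist'); s=rep()
```

```text
t 27.08 TCP stand mm [ 95.6 536.   78.6] yaw -19.85 tilt [ 0.  0. -1.] F stand [-2.4  0.4  5.6] w 0.184 g 110
t 27.13 TCP stand mm [ 95.6 536.   78.6] yaw -19.85 tilt [ 0.  0. -1.] F stand [-1.4 -1.2  6.6] w 0.176 g 110
```

Request:
jog_arm --increments '[[[0,0,0,0,0,0,-0.5],[0,0,0,0,0,0,-0.3],[0,0,0,0,0,0,0],[0,0,0,0,0,0,0],[0,0,0,0,0,0,0]]]'

```text
time: 27.55
tool_pos: [0.5076, 0.261, 0.0775]
tcp_rot: [3.094, -0.542, -0.0]
wrist_force: [0.5, 0.7, -0.5]
width: 0.502
grip_force: 0.0
```

Request:
jog_arm --increments '[[[0,0,-0.2,0,0,0,0],[0,0,-0.6,0,0,0,0],[0,0,-1,0,0,0,0],[0,0,-1,0,0,0,0],[0,0,-1,0,0,0,0]]]'

```text
time: 27.97
tool_pos: [0.5073, 0.2608, 0.1929]
tcp_rot: [3.094, -0.541, -0.001]
wrist_force: [0.0, -1.0, 0.3]
width: 0.501
grip_force: 0.0
```

Run:
```python
from h import *
for _ in range(2): s,im,d=cam('wrist')
rep(); print(s['tool_pos'],s['q'])
P=pts('wrist',d,s)
M=((P[...,2]>.02)&(P[...,2]<.03)).astype(np.uint8); M[300:]=0
n,l,st,c=cv2.connectedComponentsWithStats(M)
for i in range(1,n):
    if st[i,4]>150:
        Q=P[l==i]; cc,sz,a=cv2.minAreaRect((Q[:,:2]*1000).astype(np.float32)); print(c[i].round(),st[i,4],np.round(cc,1),np.round(sz,1),round(a,1),np.median(Q[:,2]).round(4))
```

```text
t 28.07 TCP stand mm [ 99.2 536.9 198.5] yaw -19.85 tilt [ 0.011  0.005 -1.   ] F stand [1.7 0.6 0.1] w 0.498 g 0
[0.51090986 0.26254169 0.20026053] [4.31307633e-01 1.57198127e-01 1.93276777e+00 3.20092572e-05
 1.04135335e+00 2.34854598e+00]
[338.   7.] 656 [633.6 202.5] [34.9 14.8] 70.2 0.0242
[579. 110.] 3352 [503.6  37.1] [121.   74.2] 2.5 0.0257
[322. 130.] 252 [561.7 242.3] [ 4.6 26.9] 70.2 0.0232
[116. 165.] 529 [593. 408.] [24.1 59.7] 85.6 0.0251
[322. 220.] 1912 [492.5 267.2] [18.2 76. ] 70.6 0.024
```

The key lies in its old place. Swing over to the spindle while turning 120°.

Request:
jog_arm --increments '[[[0.32,0.89,0,0,0,-1,0.3],[0.23,0.91,0,0,0,-1,0.3],[0.13,0.93,0,0,0,-1,0.3],[0.03,0.94,0,0,0,-1,0.3],[-0.07,0.94,0,0,0,-1,0.3]]]'

```text
time: 28.48
tool_pos: [0.5073, 0.1187, 0.1914]
tcp_rot: [3.128, 0.287, -0.001]
wrist_force: [1.2, -0.4, -0.3]
width: 0.65
grip_force: 0.0
```

Request:
jog_arm --increments '[[[-0.16,0.93,0,0,0,-1,0.3],[-0.26,0.91,0,0,0,-1,0.3],[-0.35,0.87,0,0,0,-1,0.3],[-0.44,0.83,0,0,0,-1,0.3],[-0.53,0.78,0,0,0,-1,0.3]]]'

```text
time: 28.9
tool_pos: [0.5078, -0.0228, 0.1914]
tcp_rot: [-2.948, -1.086, 0.001]
wrist_force: [0.3, -1.3, -0.8]
width: 0.649
grip_force: 0.0
```

Request:
jog_arm --increments '[[[-0.61,0.72,0,0,0,-1,0.3],[-0.68,0.66,0,0,0,-1,0.3],[-0.74,0.58,0,0,0,-1,0.3],[-0.8,0.5,0,0,0,-1,0.3],[-0.85,0.41,0,0,0,-1,0.3]]]'

```text
time: 29.32
tool_pos: [0.508, -0.1643, 0.1913]
tcp_rot: [-2.566, -1.811, 0.0]
wrist_force: [0.5, -0.2, -0.5]
width: 0.647
grip_force: 0.0
```

Request:
jog_arm --increments '[[[-0.89,0.32,0,0,0,-1,0.3],[-0.91,0.23,0,0,0,-1,0.3],[-0.93,0.13,0,0,0,-1,0.3],[-0.94,0.03,0,0,0,-1,0.3],[-0.9,-0.07,0,0,0,-1,0.3]]]'

```text
time: 29.73
tool_pos: [0.5081, -0.3044, 0.1912]
tcp_rot: [-2.01, -2.414, 0.0]
wrist_force: [1.4, -1.1, 0.1]
width: 0.649
grip_force: 0.0
```

Run:
```python
from h import *
im,P=mean(4)
M=(abs(P[...,0])<22)&(P[...,1]>-50)&(P[...,1]<12)&(P[...,2]>60)&(P[...,2]<110)
q=P[M]
for a in range(-50,12,6):
    k=q[(q[:,1]>=a)&(q[:,1]<a+6)]
    if len(k)>5:
        t=k[k[:,2]>k[:,2].max()-6]; print(a,len(k),'x mid',((k[:,0].min()+k[:,0].max())/2).round(1),'x top',t[:,0].mean().round(1),'ztop',np.percentile(k[:,2],98).round(1))
s=read_state(); print(s['q'])
```

```text
t 29.93 TCP stand mm [  0.6 -20.6 191.1] yaw 99.97 tilt [-0.001  0.001 -1.   ] F stand [0.  0.9 0.5] w 0.651 g 0
mean [ 0.3  -0.74 -0.09]
-50 206 x mid -0.1 x top -0.2 ztop 83.5
-44 449 x mid 0.3 x top 0.2 ztop 83.9
-38 464 x mid 0.3 x top 0.0 ztop 84.6
-32 489 x mid -0.2 x top -0.1 ztop 85.5
-26 497 x mid 0.2 x top 0.0 ztop 86.2
-20 525 x mid 0.2 x top 0.3 ztop 87.0
-14 539 x mid -0.1 x top -0.1 ztop 87.6
-8 564 x mid 0.2 x top 0.2 ztop 88.6
-2 582 x mid 0.1 x top 0.4 ztop 89.4
4 869 x mid 0.0 x top -0.2 ztop 88.1
10 35 x mid 0.0 x top 0.0 ztop 76.3
[-5.80614976e-01  2.03609748e-01  1.89636593e+00  3.85786504e-04
  1.04291728e+00 -7.54890617e-01]
```

The core's top runs from z=83.5 to 89.4 (tilt 7.4°), centre y≈−19.5. Pitch the gripper to match and descend.

Request:
jog_arm --increments '[[[-0.25,-0.02,0,0,0.62,0,0.3],[-0.24,0,0,0,0.61,0,0.3],[0,0,0.4,0,0,0,0.3],[0,0,0.5,0,0,0,0.3],[0,0,0.4,0,0,0,0.3]]]'

```text
time: 30.35
tool_pos: [0.5091, -0.3112, 0.1507]
tcp_rot: [-1.951, -2.33, -0.124]
wrist_force: [-0.1, -0.1, -0.6]
width: 0.65
grip_force: 0.0
```

Run:
```python
from h import *
for _ in range(3): cam('wrist')
s=rep(); Rm=Ro.from_rotvec(s['tcp_rot']).as_matrix(); t=S0+SR@np.array([0,-.0268,.1253]); print('shift',(Rm.T@(t-s['tool_pos'])*1000).round(1),'x axis stand',(Rm[:,0]@SR).round(3))
```

```text
t 30.5 TCP stand mm [ -0.3 -27.6 150.3] yaw 100.17 tilt [-0.027  0.129 -0.991] F stand [0.4 0.2 0.5] w 0.648 g 0
shift [-2.5  0.4 24.9] x axis stand [-0.008  0.991  0.131]
```

Request:
jog_arm --increments '[[[-0.04,0,0.2,0,0,0.05,0.3],[-0.04,0,0.3,0,0,0,0.3],[0,0,0.23,0,0,0,0.3],[0,0,0.1,0,0,0,0.3],[0,0,0,0,0,0,0.3]]]'

```text
time: 30.92
tool_pos: [0.5089, -0.3113, 0.1263]
tcp_rot: [-1.956, -2.325, -0.125]
wrist_force: [-0.5, 0.8, -1.1]
width: 0.653
grip_force: 0.0
```

Run:
```python
from h import *
cam('wrist');rep()
```

```text
t 30.97 TCP stand mm [  0.3 -28.8 126.9] yaw 99.83 tilt [-0.024  0.127 -0.992] F stand [-0.3 -0.3  0.2] w 0.65 g 0
```

Request:
jog_arm --increments '[[[0,0,0,0,0,0,0],[0,0,0,0,0,0,-0.1],[0,0,0,0,0,0,-0.2],[0,0,0,0,0,0,-0.4],[0,0,0,0,0,0,-0.6]]]' --force 35

```text
time: 31.38
tool_pos: [0.5095, -0.3121, 0.1281]
tcp_rot: [-1.958, -2.326, -0.125]
wrist_force: [-2.6, -0.5, 2.2]
width: 0.411
grip_force: 34.7
```

Run:
```python
from h import *
for _ in range(3): cam('wrist'); rep()
```

```text
t 31.43 TCP stand mm [  0.5 -29.4 128.1] yaw 99.83 tilt [-0.022  0.126 -0.992] F stand [-1.8 -0.3  3. ] w 0.406 g 35
t 31.48 TCP stand mm [  0.6 -29.4 128. ] yaw 99.84 tilt [-0.022  0.126 -0.992] F stand [-2.1 -0.3  3.3] w 0.404 g 35
t 31.53 TCP stand mm [  0.6 -29.4 128. ] yaw 99.84 tilt [-0.022  0.126 -0.992] F stand [-2.2 -0.1  3.4] w 0.404 g 35
```

Request:
jog_arm --increments '[[[0.1,0,0,0,0,0,-0.6],[0.15,0,0,0,0,0,-0.6],[0.15,0,0,0,0,0,-0.6],[0.15,0,0,0,0,0,-0.6],[0.13,0,0,0,0,0,-0.6]]]'

```text
time: 31.95
tool_pos: [0.506, -0.2911, 0.13]
tcp_rot: [-1.957, -2.326, -0.126]
wrist_force: [-0.3, -0.5, -0.3]
width: 0.409
grip_force: 34.9
```

Run:
```python
from h import *
im,P=mean(3)
M=(abs(P[...,0])<25)&(P[...,1]>-75)&(P[...,1]<100)&(P[...,2]>40)&(P[...,2]<110)
q=P[M]
for a in range(-60,90,6):
    k=q[(q[:,1]>=a)&(q[:,1]<a+6)]
    if len(k)>5: print(a,len(k),'z98',np.percentile(k[:,2],98).round(1),'med',np.median(k[:,2]).round(1))
cv2.imwrite('pics/w10.png',im)
```

```text
t 32.1 TCP stand mm [  0.6  -7.8 130. ] yaw 99.88 tilt [-0.023  0.128 -0.992] F stand [0.5 0.8 0.3] w 0.407 g 35
mean [-0.27  1.07  0.64]
-42 64 z98 69.5 med 67.9
-36 120 z98 75.1 med 73.6
-30 157 z98 84.9 med 83.0
-24 930 z98 85.5 med 82.8
-18 1061 z98 95.4 med 83.9
-12 1407 z98 98.0 med 85.1
-6 1474 z98 100.1 med 85.9
0 1628 z98 101.8 med 86.9
6 2963 z98 109.1 med 88.0
12 1219 z98 90.2 med 87.6
18 1225 z98 91.2 med 88.6
24 1757 z98 91.3 med 83.6
30 465 z98 78.4 med 75.1
36 237 z98 83.7 med 77.8
42 638 z98 85.9 med 83.6
48 447 z98 85.3 med 80.0
54 1453 z98 82.0 med 77.5
60 1678 z98 82.3 med 78.7
66 1632 z98 83.1 med 78.7
72 304 z98 84.5 med 82.8
78 317 z98 85.3 med 83.6
84 29 z98 84.9 med 84.1
```

View pics/w10.png

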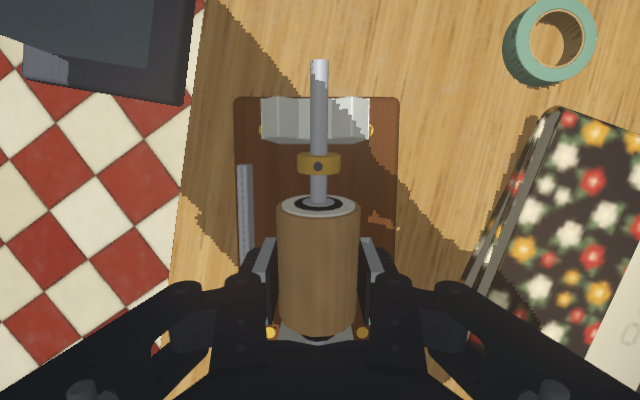

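The stub is out of the bore and the pin slid along the notch (core end now at y≈28). Lift, level and carry to the tray.

Request:
jog_arm --increments '[[[0.03,0,-0.2,0,0,0,-0.6],[0.06,0,-0.5,0,0,0,-0.6],[0.08,0,-0.6,0,0,0,-0.6],[0.08,0,-0.6,0,0,0,-0.6],[0.05,0,-0.4,0,0,0,-0.6]]]'

```text
time: 32.52
tool_pos: [0.5065, -0.2922, 0.2014]
tcp_rot: [-1.958, -2.327, -0.126]
wrist_force: [0.9, 0.5, -1.7]
width: 0.403
grip_force: 35.1
```

Request:
jog_arm --increments '[[[0.3,0,0,0,-0.62,0.55,-0.6],[0.5,0,0,0,-0.61,0.55,-0.6],[0.8,0,0,0,0,0,-0.6],[1,0,0,0,0,0,-0.6],[1,0,0,0,0,0,-0.6]]]'

```text
time: 32.93
tool_pos: [0.4976, -0.1834, 0.2019]
tcp_rot: [-2.155, -2.279, 0.01]
wrist_force: [0.4, 0.4, -2.4]
width: 0.405
grip_force: 35.1
```

Request:
jog_arm --increments '[[[1,0,0,0,0,0,-0.6],[1,0,0,0,0,0,-0.6],[0.9,0,0,0,0,0,-0.6],[0.8,0,0,0,0,0,-0.6],[0.5,0,0,0,0,0,-0.6]]]'

```text
time: 33.35
tool_pos: [0.4902, -0.0564, 0.2016]
tcp_rot: [-2.152, -2.281, 0.01]
wrist_force: [0.2, 0.4, -1.8]
width: 0.407
grip_force: 35.1
```

Run:
```python
from h import *
for _ in range(3): s,im,d=cam('wrist')
rep(); print(s['tool_pos'])
P=pts('wrist',d,s)*1000; Rm=Ro.from_rotvec(s['tcp_rot']).as_matrix(); T=(P-s['tool_pos']*1000)@Rm
# tray rim in world
M=(P[...,2]>20)&(P[...,2]<32)&(abs(P[...,0]-507)<75)&(abs(P[...,1]+12)<100)
cc=cv2.minAreaRect(P[M][:,:2].astype(np.float32)); print('tray rim',cc, M.sum())
# spindle in tool frame
for a in range(-60,100,6):
    m=(T[...,0]>=a)&(T[...,0]<a+6)&(abs(T[...,1])<15)&(T[...,2]>30)&(T[...,2]<75)
    if m.sum()>5: k=T[m]; print(a,m.sum(),'ztop',np.percentile(k[:,2],5).round(1),'y',k[:,1].min().round(1),k[:,1].max().round(1),end=' | ')
```

```text
t 33.5 TCP stand mm [ 24.8 224.5 201.7] yaw 93.41 tilt [-0.008 -0.001 -1.   ] F stand [-0.9 -0.6 -1.2] w 0.409 g 35
[ 0.49028933 -0.05651311  0.20157247]
tray rim ((506.30145263671875, -12.199066162109375), (121.08185577392578, 169.02337646484375), 3.1157639026641846) 5849
-42 56 ztop 56.2 y -3.5 4.2 | -36 134 ztop 51.2 y -7.5 7.8 | -30 6 ztop 43.8 y -5.9 10.2 | -24 762 ztop 42.4 y -15.0 14.8 | -18 864 ztop 42.5 y -14.9 15.0 | -12 902 ztop 42.5 y -15.0 15.0 | -6 916 ztop 42.5 y -15.0 14.8 | 0 967 ztop 42.6 y -14.7 15.0 | 6 996 ztop 42.6 y -14.9 14.9 | 12 1044 ztop 42.7 y -14.9 15.0 | 18 1076 ztop 42.7 y -15.0 14.9 | 24 1954 ztop 43.1 y -15.0 15.0 | 30 394 ztop 53.7 y -7.3 9.5 | 36 242 ztop 57.0 y -2.5 4.2 | 42 529 ztop 51.4 y -7.8 10.0 | 48 519 ztop 52.0 y -7.6 9.9 | 54 271 ztop 56.9 y -2.4 4.5 | 60 286 ztop 56.9 y -2.3 4.5 | 66 288 ztop 56.9 y -2.3 4.4 | 72 298 ztop 57.0 y -2.2 4.4 | 78 307 ztop 57.0 y -2.2 4.3 | 84 59 ztop 57.3 y -2.2 4.3 |
```

Request:
jog_arm --increments '[[[0.4,0.3,0.2,0,0,0,-0.6],[0.42,0.3,0.7,0,0,0,-0.6],[0,0,0.9,0,0,0,-0.6],[0,0,0.9,0,0,0,-0.6],[0,0,0.5,0,0,0,-0.6]]]'

```text
time: 33.92
tool_pos: [0.5054, -0.0339, 0.1029]
tcp_rot: [-2.153, -2.278, 0.014]
wrist_force: [-0.8, -0.8, -1.9]
width: 0.407
grip_force: 35.2
```

Request:
jog_arm --increments '[[[0,0,0.3,0,0,0,-0.6],[0,0,0.1,0,0,0,-0.6],[0,0,0,0,0,0,-0.6],[0,0,0,0,0,0,-0.6],[0,0,0,0,0,0,-0.6]]]'

```text
time: 34.33
tool_pos: [0.5079, -0.0335, 0.095]
tcp_rot: [-2.156, -2.281, 0.007]
wrist_force: [0.6, 0.2, -2.3]
width: 0.405
grip_force: 35.2
```

Run:
```python
from h import *
for _ in range(3): s,im,d=cam('wrist')
rep(); print(s['tool_pos'])
```

```text
t 34.48 TCP stand mm [ 45.6 245.8  94.8] yaw 93.26 tilt [-0.006 -0.001 -1.   ] F stand [ 0.3  0.2 -2.2] w 0.403 g 35
[ 0.50768297 -0.03331032  0.09494708]
```

Request:
jog_arm --increments '[[[0.08,0,0.1,0,0,0,-0.6],[0,0,0.1,0,0,0,-0.6],[0,0,0.08,0,0,0,-0.6],[0,0,0,0,0,0,-0.6],[0,0,0,0,0,0,-0.6]]]'

```text
time: 34.9
tool_pos: [0.5064, -0.0306, 0.0852]
tcp_rot: [-2.154, -2.28, 0.01]
wrist_force: [-0.8, 0.3, 0.6]
width: 0.406
grip_force: 35.5
```

Run:
```python
from h import *
mean(3)
```

```text
t 35.05 TCP stand mm [ 44.9 248.6  85.1] yaw 93.27 tilt [-0.008 -0.001 -1.   ] F stand [0.1 0.5 0.1] w 0.408 g 35
mean [0.11 0.71 0.24]
```

Request:
jog_arm --increments '[[[0,0,0.03,0,0,0,-0.6],[0,0,0.02,0,0,0,-0.6],[0,0,0,0,0,0,-0.6],[0,0,0,0,0,0,-0.6],[0,0,0,0,0,0,-0.6]]]'

```text
time: 35.47
tool_pos: [0.5065, -0.0306, 0.085]
tcp_rot: [-2.153, -2.28, 0.01]
wrist_force: [-4.7, 1.9, 12.4]
width: 0.404
grip_force: 36.6
```

Run:
```python
from h import *
mean(3)
```

```text
t 35.62 TCP stand mm [ 45.  248.6  85. ] yaw 93.27 tilt [-0.008 -0.001 -1.   ] F stand [-5.1  0.8 12.2] w 0.41 g 37
mean [-4.43  1.47 11.67]
```

On the tray floor. Relieve the press, then open gradually and rise.

Request:
jog_arm --increments '[[[0,0,-0.04,0,0,0,-0.6],[0,0,0,0,0,0,-0.6],[0,0,0,0,0,0,-0.1],[0,0,0,0,0,0,0.1],[0,0,0,0,0,0,0.2]]]'

```text
time: 36.03
tool_pos: [0.5064, -0.0307, 0.0847]
tcp_rot: [-2.154, -2.28, 0.01]
wrist_force: [0.2, -0.8, 0.3]
width: 0.604
grip_force: 0.0
```

Request:
jog_arm --increments '[[[0,0,0,0,0,0,0.2],[0,0,-0.2,0,0,0,0.2],[0,0,-0.5,0,0,0,0.2],[0,0,-0.9,0,0,0,0.2],[0,0,-1,0,0,0,0.2]]]'

```text
time: 36.45
tool_pos: [0.5055, -0.0304, 0.1623]
tcp_rot: [-2.151, -2.278, 0.014]
wrist_force: [0.9, 0.0, -0.1]
width: 0.598
grip_force: 0.0
```

Request:
jog_arm --increments '[[[0,0,-1,0,0,0,0.2],[0,0,-0.5,0,0,0,0.2],[0,0,0,0,0,0,0.2],[0,0,0,0,0,0,0.2],[0,0,0,0,0,0,0.2]]]'

```text
time: 36.87
tool_pos: [0.5066, -0.0305, 0.207]
tcp_rot: [-2.153, -2.279, 0.011]
wrist_force: [-0.1, -0.0, 0.2]
width: 0.598
grip_force: 0.0
```

Run:
```python
from h import *
rep()
s,im,d=cam('scene'); c=cv2.resize(im[90:340,130:480],(700,500),interpolation=cv2.INTER_CUBIC); cv2.imwrite('pics/fin.png',c)
s,im,d=cam('wrist'); P=pts('wrist',d,s)*1000
M=(abs(P[...,0]-506)<50)&(abs(P[...,1]+12)<78)&(P[...,2]>12)&(P[...,2]<60); r=cv2.minAreaRect(P[M][:,:2].astype(np.float32)); print(r,P[M][:,2].max())
```

```text
t 36.87 TCP stand mm [ 45.2 248.7 207. ] yaw 93.27 tilt [-0.009 -0.001 -1.   ] F stand [-0.1 -0.   0.2] w 0.598 g 0
((506.0039978027344, -11.995475769042969), (99.64510345458984, 156.02232360839844), 0.022919870913028717) 44.105873435037914
```

View pics/fin.png

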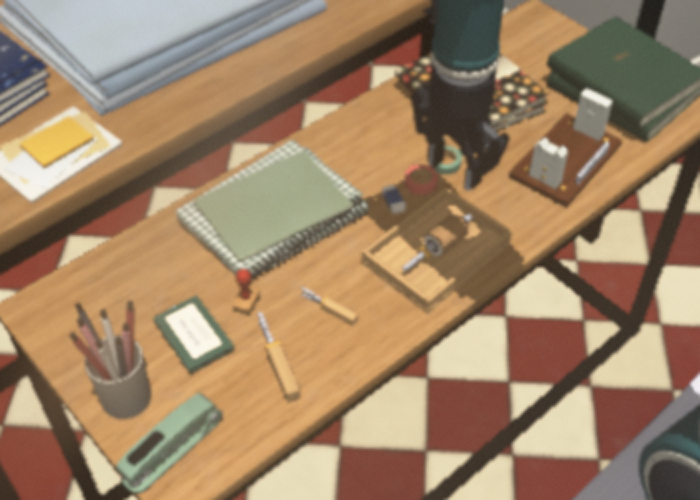

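The spindle lies in the tray at (435,245), the stand is empty, the key is back on the bench at (278,360), and everything else is where it was.

```bash
python3 -c "
from workcell import bot; print(bot.finish_job())"
```

```text
the job is handed in; nothing more can be done
None
```

The job is done and handed in at about 37 s on the robot's clock: collar pushed in at about 9 N, pin freed and rested in the notch, key laid back on the bench, and the spindle with its empty core laid in the tray. I have not seen the judge's verdict.

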